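# Put the pry scrapers back in the sloping rack

### The job

Put both yellow scrapers away in the sloping wooden rack: each goes blade first into a slot of its own, pushed fully home until the blade edge meets the back of the slot, and then let go. Leave the bottle, the mug and the reel where they stand, and do not drag the clear tub about or tip it.

Things in the scene. Friction and masses are not known exactly. Their poses are not given: they have to be found in the camera images.
- scraper_a: yellow plastic scraper, 143 x 67 x 10 mm, 50 g, lying flat in the clear tub. Origin: centre of its underside. Blade towards -y: edge 67 mm wide at y = -71 mm, at most 7 mm thick, narrowing to the handle at y = -16. Handle towards +y, 28 mm wide, 7 mm thick, from y = -10 to 71 mm, with a ridge along it (13 mm wide, y = 1 to 61) up to z = 10 mm. Gripped across the handle, low down.
- scraper_b: a second yellow scraper, the same in shape, size and axes, lying flat on the bench between the tub and the rack, pointing anywhere. The two are interchangeable.
- edge_a (a point): middle of the blade edge of scraper_a, at (0, -71, 3.5) mm in its frame; axes as the scraper's
- edge_b (a point): middle of the blade edge of scraper_b, likewise
- rack: wooden rack, screwed down: base 128 x 122 x 12 mm, two cheeks (outside 96 mm apart), between them three boards that form two slots, one above the other; highest edge 110 mm up. Origin: underside of the base; x (level) points the way the scrapers go in, from the open front to the closed back; y across, z up. Bottle and mug stand 140 to 155 mm off on either side (y).
- slot_low (a point): centre of the lower slot's mouth, 72 mm above the bench. x points straight into the slot, 30 degrees below level; y level, across it; z normal to it, up and leaning to the back. Slot 60 mm deep to a solid back, 72 mm wide (y -36 to 36), 10 mm high (z -5 to 5 mm), mouth edges rounded. A scraper that is home sticks out 83 mm; friction stops it short unless it is pushed.
- slot_high (a point): centre of the upper slot's mouth, 25 mm along z from the lower; same axes and size. The board between the slots is 15 mm thick, the one on top 12 mm, the boards' fronts are flush at x = 0. A scraper in this slot covers the handle of the one below from above.
- tray: clear shallow open tub, 119 x 174 x 46 mm, loose, 0.25 kg; origin: centre of its underside, long side along y; inner floor at z = 2 mm, 104 x 160 mm inside, rim at 46 mm. Scraper_a lies in it along its y axis (handle to +y), with 26 to 50 mm between the handle and the long walls.
- bottle: terracotta coloured bottle, loose, upright, 76 mm across, 215 mm high; origin: centre of its underside. Leave alone.
- mug: yellow mug, loose, upright, 80 mm across, 93 mm high, its handle to -y (58 mm from the origin); origin: underside. Leave alone.
- lamp_edge (a point): middle of the low edge of the white magnifier lamp's head, which is fixed and hangs in the air over the back of the bench, in the way of high moves. Axes as the room's. The low edge, nearest the robot, runs from (-38, 118, 17) to (39, -118, -17) mm from this point; from it the head, 250 x 250 x 30 mm, rises away from the robot, to a high edge from (123, 142, 206) to (200, -94, 171) mm.
- reel: green and white solder reel, loose, lying flat, 62 mm across, 32 mm high; origin: centre of its underside. Leave alone.

How it is judged:
By the outcome, as a careful person would: the job done as asked, in the order asked, and still so for the second after the job is handed in, with the robot touching nothing.
It also fails if it takes over 72 s, if anything falls off the work surface, if the arm or the gripper's body presses on something with over 40 N, if the wrist force passes 120 N, or if a joint passes its speed limit or range.

### The arm

A 7-joint arm with a two-finger parallel gripper is mounted at the origin on a cart in front of the work surface, level with it; the furniture and walls round the work are solid. World frame = base frame: x ahead of the robot, y to its left, z up, the work surface at z = 0. Lengths are in m, angles in rad, forces in N, time in s.
With the tool pointing down it reaches from about 0.4 to 0.875 m from the base axis. Payload 19.3 kg.
Tool frame: the origin (TCP) lies midway between the tips of the shut fingers; the grasp point (between the pads) lies 19 mm behind it; z points along the fingers, y is the line along which they close (so a half turn about z gives the same grasp; the last joint's range is limited). The gripper opens to 85 mm and grips with 20 to 120 N. Pads are 22 mm wide; open, the fingers measure 114 mm over their backs; the gripper's body (76 mm by 85 mm) begins 54 mm behind the grasp point. The pads swing forward as they close: fully open they stand 13 mm farther back than shut.
Start: joints at [-1.413, 0.521, -0.036, 1.599, 0.021, 1.021, -0.113], TCP at [0.141, 0.609, 0.231] pointing down, gripper open.
Joint ranges: [-2.91, 2.91], [-0.3, 2.13], [-1.5, 1.42], [0.17, 2.43], [-1.26, 4.41], [0.16, 1.93], [-2.52, 2.52]. Speed limits (rad/s): [1.89, 1.89, 2.39, 2.39, 3.01, 3.01, 3.01].

### API

Orientations are given as [roll, pitch, yaw] about the fixed x, y, z axes, in that order (R = Rz(yaw) Ry(pitch) Rx(roll)).
In Python, from workcell import * gives the robot as it stands. The module is installed in compiled form; this text tells all that it offers.
- The arm moves only by the tool play_rows, never from a script. Its argument "deltas" is a list of rows, each a list of 7 numbers: the shift along the tool's x, y, z in units of 500 mm (1.0 is 500 mm), then the turn, a rotation vector about the tool's x, y, z in units of 120 degrees (1.0 is 120 degrees), then the closure, from 0 (fully open) to 1 (shut). A call has 1 to 10 rows; each row is the pose to reach, as a shift and turn from the pose commanded when the call began, along the tool's axes at that moment; what a row does not reach only later rows make up. A row lasts 1/10 s, in which the tool goes at most 50 mm and 8.59 degrees, less where a joint would pass 70% of its speed; a pose out of reach is approached as far as the arm can. A call with a number of a shift or a turn outside -1 to 1 is refused whole. A call with a gripper value outside its range is refused whole. The fingers move at their own pace and stop on an object; "newtons" is the grip in N (left out, the last holds). Time passes only in rows, so rows that repeat a pose let the fingers close. It gives the time, the measured TCP pose, the force, the opening and the grip force at its end, in the units of the state.
- observe(): the state, without advancing time (a new reading comes with each control period).
- grab_frame(name): name is "scene" or "top" or "wrist"; returns the picture (420x560x3 uint8, red, green, blue); there is no depth.
- get_calibration(name): a dict with "fovy" (degrees; the focal length in pixels is half the picture's height over the tangent of half this angle, whatever the lens; pixels are square), "cx", "cy" (the principal point, pixels), "k1" (the pictures are not rectified: a ray, as slopes to the right and down, at radius r is drawn at 1 + k1 r^2 times it, then the intrinsics apply), "xyz" and "rotation" of the camera in the world. Camera axes: x right, y down, z forward; pixel columns grow to the right and rows downward; lengths in m; the calibration is good to about 2 mm. A picture is of the moment at which its call begins: read the wrist's pose just before it. get_calibration takes no time and is no camera call; for the wrist camera it gives the pose at the moment of the call.
- job_done(): hands the job in; it is judged then, once.
The state is a dict: "clock": time; "qpos": joint angles; "qd": joint speeds; "joint_efforts": joint torques, N m; "position": TCP position; "tool_rot": TCP orientation; "force": force on the tool from outside, world axes, zero at the start; "moment": the same for the moment, N m; "grip_width": finger opening in m; "finger_force": force on a finger pad.
Only numpy, scipy, OpenCV 4.12 (cv2) and the standard library are available. Lean on these libraries where they do the work, as an engineer would, in place of code of your own. Each camera call takes 0.05 s, during which the arm holds its last target. There are 200 camera calls.

## Working session

There is one attempt and no reset: what is moved stays moved. The work goes in short steps, Python scripts to look and compute and a tool call to move; the robot and the scene stay as the last step left them, time stands still between calls to the robot, and variables do not carry over. Pictures are saved under pics/ and viewed, at most 10 in all, crops included, and the job is handed in when it is done.

Besides the shell and the picture viewer there is one more tool, called after "Emit:" by a JSON object that holds its "api" and its "payload". play_rows: Moves the arm, as the interface text tells. Its arguments: {"type":"object","properties":{"deltas":{"type":"array"},"newtons":{"type":"number"}},"required":["deltas"]}

```bash
mkdir -p pics; cat > h.py <<'E'
from workcell import *
import numpy as np, cv2
from scipy.spatial.transform import Rotation as R
def K(c,shape=(420,560)):
    f=shape[0]/2/np.tan(np.radians(c["fovy"])/2); return f
def ray(c,u,v):
    f=K(c); xd=np.array([(u-c["cx"])/f,(v-c["cy"])/f]); x=xd.copy()
    for _ in range(30): x=xd/(1+c["k1"]*(x@x))
    Rm=np.array(c["rotation"]); d=(Rm if Rm.shape==(3,3) else R.from_euler('xyz',Rm).as_matrix())@np.array([x[0],x[1],1]); return np.array(c["xyz"]),d
def onz(c,u,v,z):
    o,d=ray(c,u,v); return o+d*(z-o[2])/d[2]
def proj(c,p):
    Rm=np.array(c["rotation"]); Rm=Rm if Rm.shape==(3,3) else R.from_euler('xyz',Rm).as_matrix()
    q=Rm.T@(np.array(p)-np.array(c["xyz"])); x=q[:2]/q[2]; x=x*(1+c["k1"]*(x@x)); return x*K(c)+[c["cx"],c["cy"]]
def tri(c1,p1,c2,p2):
    A=np.zeros((3,3));b=np.zeros(3)
    for c,p in((c1,p1),(c2,p2)):
        o,d=ray(c,*p);d=d/np.linalg.norm(d);M=np.eye(3)-np.outer(d,d);A+=M;b+=M@o
    return np.linalg.solve(A,b)
E
python3 - <<'E'
from h import *
for n in("scene","top"):
    im=grab_frame(n); cv2.imwrite(f"pics/{n}0.png",im[:,:,::-1]); print(n,get_calibration(n))
print(observe())
E
```

```text
scene {'fovy': 51.42055389117351, 'cx': 284.38717659546165, 'cy': 203.51811567087398, 'k1': -0.02521882957229557, 'xyz': array([ 0.09388436, -0.72063732,  0.67707045]), 'rotation': array([-2.17191025,  0.00420598, -0.5465654 ])}
top {'fovy': 48.65272382924645, 'cx': 277.6668722506365, 'cy': 205.99766939741576, 'k1': 0.0014942824600896558, 'xyz': array([ 0.36532896, -0.05055716,  1.40775135]), 'rotation': array([-3.04298898,  0.01336373, -1.58870254])}
{'clock': 0.1, 'qpos': array([-1.41322834,  0.52198517, -0.03632266,  1.59992726,  0.0212313 ,
        1.021094  , -0.1128358 ]), 'qd': array([-5.94529009e-04, -8.66938500e-05, -6.31539671e-05, -1.93955223e-05,
        6.47879034e-04, -1.14549992e-03,  9.53681835e-05]), 'joint_efforts': array([ 2.50005258e-03, -9.28466392e+01,  1.98338538e+00, -3.70529437e+01,
        1.81267230e-02,  5.58318352e-03, -1.46548842e-05]), 'position': array([0.14110491, 0.60856441, 0.23077268]), 'tool_rot': array([-3.14056946e+00,  1.00009646e-04,  2.91378974e+00]), 'force': array([ 0.20759621, -1.20839231, -0.72658933]), 'moment': array([0.05676314, 0.04916061, 0.02646206]), 'finger_force': 0.0, 'grip_width': 0.08498489907693203}
```

View pics/scene0.png

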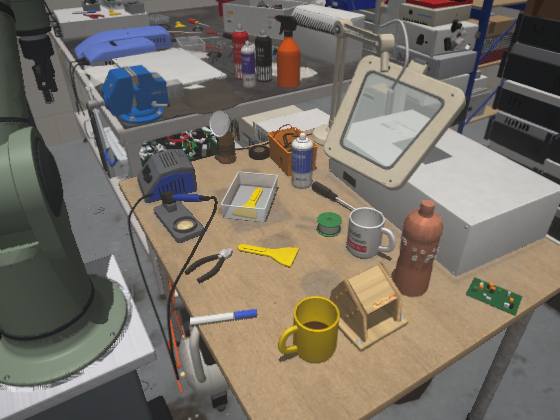

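View pics/top0.png

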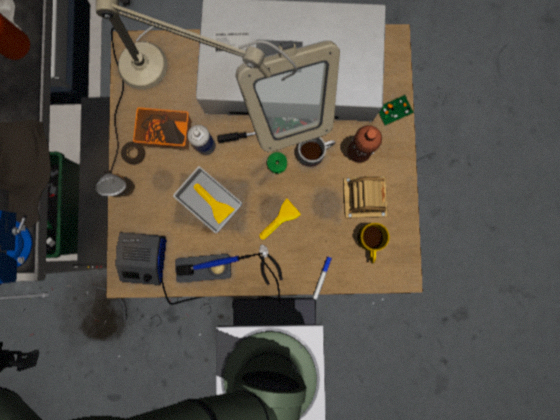

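The scene picture shows scraper_a in the tub at about (255,200), scraper_b at (270,253) and the rack at (370,305). The mug is at (315,330), the bottle at (418,255) and the reel at (328,224). In the top picture the tub is at (208,200), scraper_b at (281,219) and the rack at (366,197).

```bash
python3 - <<'E'
from h import *
a=cv2.imread("pics/scene0.png")[250:355,320:420]; b=cv2.imread("pics/top0.png")[165:225,330:400]
a=cv2.resize(a,(400,420),interpolation=cv2.INTER_CUBIC); b=cv2.resize(b,(400,343),interpolation=cv2.INTER_CUBIC)
o=np.zeros((420,800,3),np.uint8); o[:,:400]=a;o[:343,400:]=b; cv2.imwrite("pics/rack.png",o)
ct,cs=get_calibration("top"),get_calibration("scene")
for n,c in(("top",ct),("scene",cs)):
    im=cv2.imread(f"pics/{n}0.png"); h=cv2.cvtColor(im,cv2.COLOR_BGR2HSV)
    m=cv2.inRange(h,(22,150,120),(34,255,255)); k,l,s,ce=cv2.connectedComponentsWithStats(m)
    for i in range(1,k):
        if s[i,4]<40: continue
        ys,xs=np.where(l==i); P=np.array([onz(c,u,v,.006)[:2] for u,v in zip(xs,ys)])
        mu=P.mean(0); w,V=np.linalg.eigh(np.cov(P.T)); d=V[:,1]; t=(P-mu)@d; s2=(P-mu)@V[:,0]
        wid=[np.ptp(s2[t<np.quantile(t,.2)]),np.ptp(s2[t>np.quantile(t,.8)])]
        if wid[0]>wid[1]: d=-d; t=-t
        print(n,s[i],mu.round(4),"bladeDir",d.round(3),np.degrees(np.arctan2(d[1],d[0])).round(1),"edge",(mu+d*t.max()).round(4),"tail",(mu+d*t.min()).round(4),np.ptp(t).round(4))
E
```

```text
top [194 184  40  40 506] [0.513  0.1579] bladeDir [-0.717 -0.698] -135.8 edge [0.4754 0.1213] tail [0.5752 0.2185] 0.1393
top [259 199  42  41 549] [ 0.4669 -0.0432] bladeDir [ 0.674 -0.738] -47.6 edge [ 0.5038 -0.0836] tail [0.4085 0.0207] 0.1413
top [368 223  22  22  47] [ 0.4263 -0.3449] bladeDir [-0.716 -0.698] -135.7 edge [ 0.3982 -0.3723] tail [ 0.4554 -0.3165] 0.0798
top [362 239  23  23  78] [ 0.3614 -0.3172] bladeDir [-0.786 -0.618] -141.8 edge [ 0.3432 -0.3315] tail [ 0.4004 -0.2865] 0.0727
scene [243 188  19  19 161] [0.5424 0.1865] bladeDir [-0.724 -0.69 ] -136.4 edge [0.51   0.1557] tail [0.5806 0.2229] 0.0975
scene [238 244  61  23 653] [ 0.4702 -0.0422] bladeDir [ 0.675 -0.738] -47.5 edge [ 0.5072 -0.0826] tail [0.4112 0.0222] 0.1422
scene [ 278  296   62   60 1927] [ 0.4313 -0.2634] bladeDir [0.821 0.571] 34.8 edge [ 0.4921 -0.221 ] tail [ 0.3622 -0.3115] 0.1583
```

View pics/rack.png

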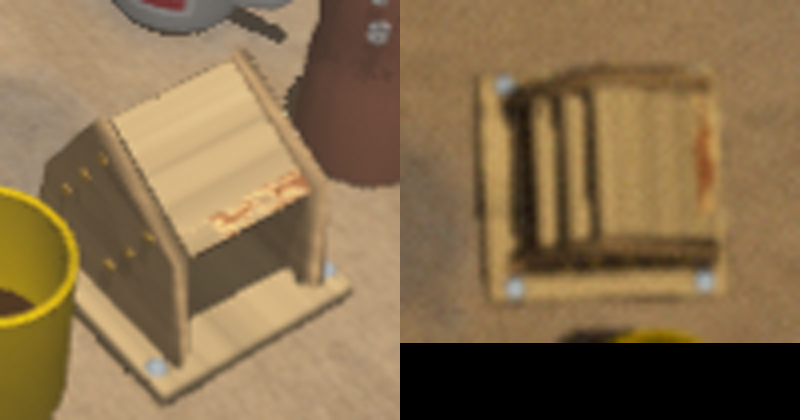

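The rack's open front faces left in the top picture, which is world +y, so the slots run towards -y.

```bash
cat >> h.py <<'E'
def cmd(p,Rt):
    s=observe(); R0=R.from_euler('xyz',s["tool_rot"]); d=R0.inv().apply(np.array(p)-s["position"])
    rv=(R0.inv()*Rt).as_rotvec(); print("delta",(d/.5).round(4),(rv/np.radians(120)).round(4),"rows>=",np.ceil(max(np.linalg.norm(d)/.05,np.degrees(np.linalg.norm(rv))/8.59)))
def down(psi): return R.from_euler('xyz',[np.pi,0,np.radians(psi)])
E
python3 - <<'E'
from h import *
ct,cs,cw=[get_calibration(n) for n in("top","scene","wrist")]
print("lampL",tri(ct,(258,150),cs,(328,153)).round(3),"lampR",tri(ct,(335,130),cs,(403,186)).round(3))
C=np.array([onz(ct,330+x/5.714,165+y/5.714,.012) for x,y in((80,75),(93,298),(325,288),(315,68))])
print(C.round(4),C.mean(0))
sc=[(78,305),(168,404),(352,290)]
print([onz(cs,320+x/4,250+y/4,.0).round(4) for x,y in sc])
s=observe();R0=R.from_euler('xyz',s["tool_rot"])
print("cam in tool",R0.inv().apply(cw["xyz"]-s["position"]).round(4),(R0.inv()*R.from_euler('xyz',cw["rotation"])).as_matrix().round(3),cw["fovy"])
cmd((.42,-.12,.33),down(90))
E
```

```text
lampL [0.644 0.008 0.196] lampR [ 0.689 -0.196  0.199]
[[ 0.5848 -0.237   0.012 ]
 [ 0.4661 -0.24    0.012 ]
 [ 0.469  -0.3619  0.012 ]
 [ 0.586  -0.3614  0.012 ]] [ 0.52646757 -0.30007434  0.012     ]
[array([ 0.4763, -0.2933,  0.    ]), array([ 0.4767, -0.3609,  0.    ]), array([ 0.5965, -0.3567, -0.    ])]
cam in tool [ 0.072  -0.     -0.1424] [[-0.001 -0.96  -0.279]
 [ 1.    -0.001 -0.   ]
 [-0.    -0.279  0.96 ]] 68.09066432393978
delta [-0.8725 -1.2937 -0.197 ] [-4.000e-04  4.000e-04  6.412e-01] rows>= 16.0
```

```bash
python3 - <<'E'
from h import *
cmd((.42,.25,.29),down(130))
E
```

```text
delta [-0.7053 -0.5728 -0.1178] [-5.000e-04  2.000e-04  3.079e-01] rows>= 10.0
```

Emit:
{"api": "play_rows", "payload": {"deltas": [[-0.705, -0.573, -0.118, 0, 0, 0.308, 0], [-0.705, -0.573, -0.118, 0, 0, 0.308, 0], [-0.705, -0.573, -0.118, 0, 0, 0.308, 0], [-0.705, -0.573, -0.118, 0, 0, 0.308, 0], [-0.705, -0.573, -0.118, 0, 0, 0.308, 0], [-0.705, -0.573, -0.118, 0, 0, 0.308, 0], [-0.705, -0.573, -0.118, 0, 0, 0.308, 0], [-0.705, -0.573, -0.118, 0, 0, 0.308, 0], [-0.705, -0.573, -0.118, 0, 0, 0.308, 0], [-0.705, -0.573, -0.118, 0, 0, 0.308, 0]]}}

```text
clock: 1.1
position: [0.4229, 0.2454, 0.2911]
tool_rot: [3.141, 0.001, 2.262]
force: [-0.1, -0.1, -0.5]
grip_width: 0.0851
finger_force: 0.0
```

```bash
python3 - <<'E'
from h import *
print(observe()["qpos"].round(2))
cmd((.48,-.16,.29),down(90))
E
```

```text
[-0.88  0.24  0.28  1.89 -0.08  1.02  0.12]
delta [-0.6975 -0.4289  0.0028] [0.0007 0.0005 0.3301] rows>= 9.0
```

Emit:
{"api": "play_rows", "payload": {"deltas": [[-0.697, -0.429, 0.003, 0, 0, 0.33, 0], [-0.697, -0.429, 0.003, 0, 0, 0.33, 0], [-0.697, -0.429, 0.003, 0, 0, 0.33, 0], [-0.697, -0.429, 0.003, 0, 0, 0.33, 0], [-0.697, -0.429, 0.003, 0, 0, 0.33, 0], [-0.697, -0.429, 0.003, 0, 0, 0.33, 0], [-0.697, -0.429, 0.003, 0, 0, 0.33, 0], [-0.697, -0.429, 0.003, 0, 0, 0.33, 0], [-0.697, -0.429, 0.003, 0, 0, 0.33, 0], [-0.697, -0.429, 0.003, 0, 0, 0.33, 0]]}}

```text
clock: 2.1
position: [0.4791, -0.1562, 0.2885]
tool_rot: [-3.141, 0.001, 1.574]
force: [-0.3, 1.2, 0.1]
grip_width: 0.0854
finger_force: 0.0
```

```bash
python3 - <<'E'
from h import *
import pickle
print(observe()["qpos"].round(2),observe()["position"],np.abs(observe()["qd"]).max())
c=get_calibration("wrist"); im=grab_frame("wrist"); pickle.dump(c,open("w1.pkl","wb"))
cv2.imwrite("pics/w1.png",im[:,:,::-1]); cv2.imwrite("pics/w1b.png",cv2.resize(im[:,:,::-1],(800,600),interpolation=cv2.INTER_CUBIC))
E
```

```text
[-0.28  0.31  0.61  1.86 -0.2   1.03  0.41] [ 0.47914735 -0.15622     0.28846959] 0.05446702554175746
```

View pics/w1b.png

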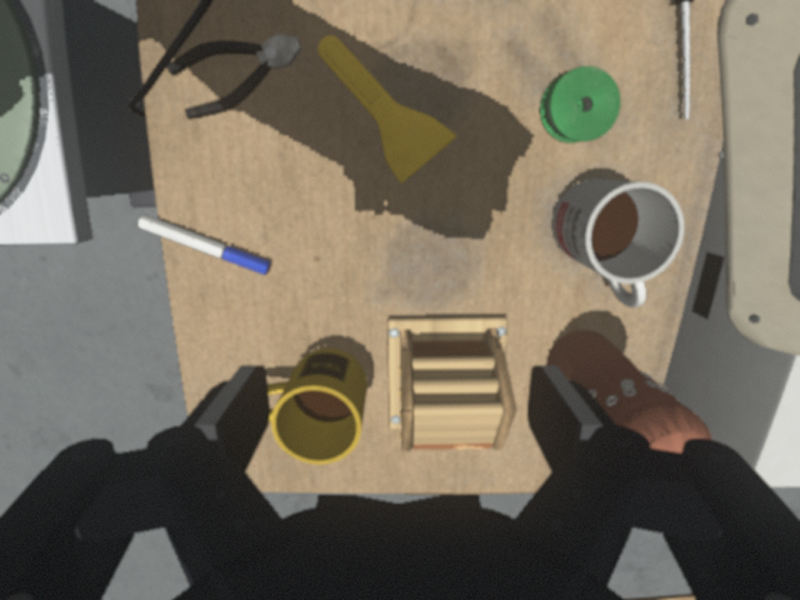

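The wrist picture shows scraper_b whole, with its tail at (330,45) and its edge near (430,160). The rack is seen from its front, with the front base edge from (388,318) to (507,316). The mug is to its left and the bottle to its right. I'll enlarge the rack for sub-pixel edges.

```bash
python3 - <<'E'
from h import *
import pickle
c=pickle.load(open("w1.pkl","rb")); im=cv2.imread("pics/w1.png")
a=cv2.resize(im[215:320,262:367],None,fx=5.7,fy=5.7,interpolation=cv2.INTER_CUBIC)
cv2.imwrite("pics/w1c.png",a)
h=cv2.cvtColor(im,cv2.COLOR_BGR2HSV); m=cv2.inRange(h[:160],(22,170,50),(34,255,255))
k,l,s,_=cv2.connectedComponentsWithStats(m); i=1+np.argmax(s[1:,4]); m=(l==i).astype(np.uint8); print(s[i])
ys,xs=np.where(m); P=np.array([onz(c,u,v,.006)[:2] for u,v in zip(xs,ys)])
r=cv2.minAreaRect((P*1000).astype(np.float32)); print("minrect",r)
mu=P.mean(0);w,V=np.linalg.eigh(np.cov(P.T));d=V[:,1]*np.sign(-V[1,1]);t=(P-mu)@d;n=np.array([-d[1],d[0]]);q=(P-mu)@n
# handle centre line
bins=np.linspace(t.min()+.006,t.min()+.075,12);ctr=[];tt=[]
for a_,b_ in zip(bins[:-1],bins[1:]):
    k=(t>=a_)&(t<b_); ctr.append((q[k].min()+q[k].max())/2); tt.append((a_+b_)/2)
f=np.polyfit(tt,ctr,1); print("axis tilt deg",np.degrees(f[0]),"handle ctr offs",ctr)
print("pca dir",np.degrees(np.arctan2(d[1],d[0])),"edge",mu+d*t.max(),"tail",mu+d*t.min(),np.ptp(t))
E
```

```text
Traceback (most recent call last):
ValueError: attempt to get argmax of an empty sequence
```

View pics/w1c.png

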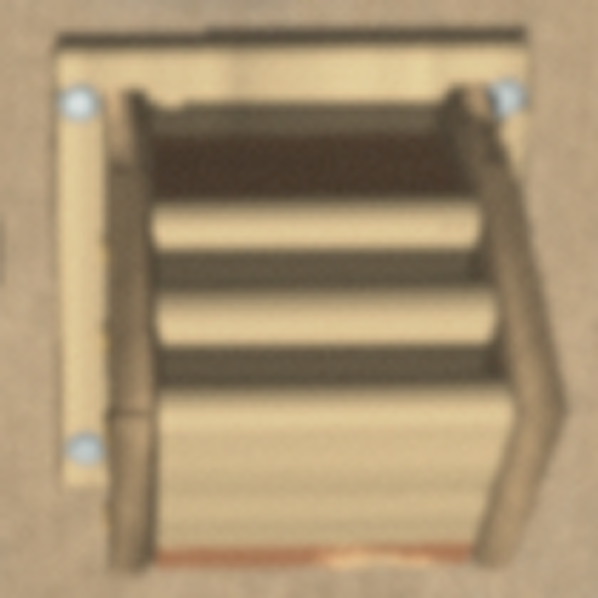

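The crop shows the board fronts as bright bands at rows 206-250, 293-345 and from about 388. The low slot is rows 250-293 and the high slot 345-388. The side limits are columns 152/482 (low board) and 155/495 (middle board). The base's front corners are (60,47) and (525,45).

```bash
python3 - <<'E'
from h import *
import pickle
c=pickle.load(open("w1.pkl","rb")); im=cv2.imread("pics/w1.png")
g=lambda x,y,z: onz(c,(x+.5)/5.7-.5+262,(y+.5)/5.7-.5+215,z)
for n,p in dict(baseFL=(60,47,.012),baseFR=(525,45,.012),baseBL=(66,485,.012),lowL=(153,249,.0677),lowR=(481,248,.0677),lowUL=(156,293,.0763),lowUR=(489,291,.0763),hiL=(158,346,.0893),hiR=(498,344,.0893),hiUL=(160,390,.098),hiUR=(510,386,.098)).items(): print(n,g(*p).round(4))
h=cv2.cvtColor(im,cv2.COLOR_BGR2HSV); print(h[75,265],h[100,290],im[100,290])
m=cv2.inRange(h[:160],(22,120,50),(38,255,255))
k,l,s,_=cv2.connectedComponentsWithStats(m); i=1+np.argmax(s[1:,4]); m=(l==i).astype(np.uint8); print(s[i])
ys,xs=np.where(m); P=np.array([onz(c,u,v,.006)[:2] for u,v in zip(xs,ys)])
print("minrect",cv2.minAreaRect((P*1000).astype(np.float32)))
mu=P.mean(0);w,V=np.linalg.eigh(np.cov(P.T));d=V[:,1]*np.sign(-V[1,1]);t=(P-mu)@d;n=np.array([-d[1],d[0]]);q=(P-mu)@n
bins=np.linspace(t.min()+.008,t.min()+.075,10);ctr=[];tt=[]
for a_,b_ in zip(bins[:-1],bins[1:]):
    k=(t>=a_)&(t<b_); ctr.append((q[k].min()+q[k].max())/2); tt.append((a_+b_)/2)
f=np.polyfit(tt,ctr,1); print("axis tilt deg",np.degrees(f[0]),(np.array(ctr)*1e3).round(1))
print("pca dir",np.degrees(np.arctan2(d[1],d[0])),"edge",mu+d*t.max(),"tail",mu+d*t.min(),np.ptp(t))
E
```

```text
baseFL [ 0.4688 -0.2333  0.012 ]
baseFR [ 0.5857 -0.2325  0.012 ]
baseBL [ 0.47   -0.3597  0.012 ]
lowL [ 0.4908 -0.2617  0.0677]
lowR [ 0.5649 -0.2615  0.0677]
lowUL [ 0.4913 -0.2683  0.0763]
lowUR [ 0.5654 -0.2679  0.0763]
hiL [ 0.4914 -0.2743  0.0893]
hiR [ 0.565  -0.2739  0.0893]
hiUL [ 0.4916 -0.2799  0.098 ]
hiUR [ 0.5661 -0.2792  0.098 ]
[ 23 148 114] [ 23 155 112] [ 44  96 112]
[ 223   25   96  103 2950]
minrect ((460.0747985839844, -26.91338348388672), (65.42234802246094, 140.48513793945312), 40.08512496948242)
axis tilt deg -0.2549792099493121 [ 0.2  0.2  0.4  0.1  0.3 -0.  -0.1  0.2  0. ]
pca dir -47.04537222783031 edge [ 0.50671506 -0.08122989] tail [0.41000036 0.02264873] 0.14193132820490434
```

```bash
python3 - <<'E'
from h import *
print(observe()["position"])
cmd((.4256,.0057,.05),down(132.7))
E
```

```text
[ 0.4792479  -0.1545213   0.28843668]
delta [ 0.321 -0.105  0.477] [-4.000e-04 -2.000e-04 -3.531e-01] rows>= 6.0
```

Emit:
{"api": "play_rows", "payload": {"deltas": [[0.321, -0.105, 0.477, 0, 0, -0.353, 0.3], [0.321, -0.105, 0.477, 0, 0, -0.353, 0.3], [0.321, -0.105, 0.477, 0, 0, -0.353, 0.3], [0.321, -0.105, 0.477, 0, 0, -0.353, 0.3], [0.321, -0.105, 0.477, 0, 0, -0.353, 0.3], [0.321, -0.105, 0.477, 0, 0, -0.353, 0.3], [0.321, -0.105, 0.477, 0, 0, -0.353, 0.3], [0.321, -0.105, 0.477, 0, 0, -0.353, 0.3], [0.321, -0.105, 0.477, 0, 0, -0.353, 0.3]]}}

```text
clock: 3.05
position: [0.4265, 0.0056, 0.0513]
tool_rot: [3.14, 0.001, 2.317]
force: [0.2, -0.3, 0.7]
grip_width: 0.0599
finger_force: 0.0
```

```bash
python3 - <<'E'
from h import *
print(observe()["position"],observe()["grip_width"],observe()["qpos"].round(2))
cmd((.4256,.0057,.003),down(132.7))
E
```

```text
[0.42651979 0.00556615 0.05125103] 0.05992286185633633 [-0.31  0.56  0.21  2.25 -0.32  0.36  0.91]
delta [ 0.0015 -0.0013  0.0965] [0.0006 0.0005 0.0005] rows>= 1.0
```

Go down to about 3 mm, settle, then measure before closing.

Emit:
{"api": "play_rows", "payload": {"deltas": [[0.001, -0.001, 0.06, 0, 0, 0, 0.3], [0.001, -0.001, 0.096, 0, 0, 0, 0.3], [0.001, -0.001, 0.096, 0, 0, 0, 0.3], [0.001, -0.001, 0.098, 0, 0, 0, 0.35], [0.001, -0.001, 0.1, 0, 0, 0, 0.6], [0.001, -0.001, 0.1, 0, 0, 0, 0.8], [0.001, -0.001, 0.1, 0, 0, 0, 1.0], [0.001, -0.001, 0.1, 0, 0, 0, 1.0]], "newtons": 60}}

```text
clock: 3.85
position: [0.4257, 0.0054, 0.0013]
tool_rot: [3.14, 0.001, 2.317]
force: [-2.0, -0.6, 19.9]
grip_width: 0.0199
finger_force: 58.1
```

Emit:
{"api": "play_rows", "payload": {"deltas": [[0, 0, 0, 0, 0, 0, 1], [0, 0, 0, 0, 0, 0, 1], [0, 0, 0, 0, 0, 0, 1]]}}

```text
clock: 4.15
position: [0.4257, 0.0055, 0.0013]
tool_rot: [3.14, 0.001, 2.317]
force: [-2.7, -0.6, 20.4]
grip_width: 0.0196
finger_force: 58.1
```

The opening is 19.6 mm where I expected 28, and the bench is pushing up with 20 N. I'll look.

```bash
python3 - <<'E'
from h import *
im=grab_frame("wrist"); cv2.imwrite("pics/w2.png",cv2.resize(im[:,:,::-1][100:420,100:460],(720,640))[:600])
E
```

```text
(no output)
```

View pics/w2.png

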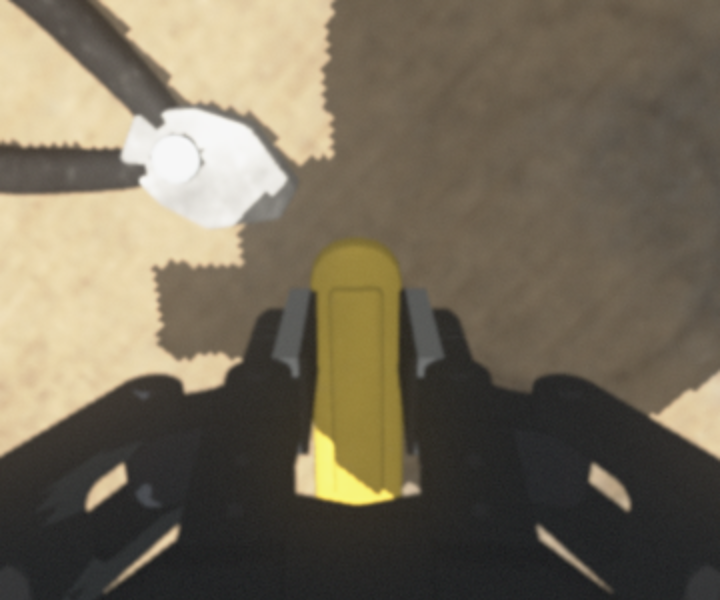

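The pads hold the handle by its flanks, centred in the picture (handle columns 313-402), so the grasp is good. Lift and check the pre-insertion pose.

Emit:
{"api": "play_rows", "payload": {"deltas": [[0, 0, -0.05, 0, 0, 0, 1], [0, 0, -0.15, 0, 0, 0, 1], [0, 0, -0.25, 0, 0, 0, 1], [0, 0, -0.34, 0, 0, 0, 1], [0, 0, -0.34, 0, 0, 0, 1], [0, 0, -0.34, 0, 0, 0, 1]], "newtons": 80}}

```text
clock: 4.8
position: [0.4255, 0.0059, 0.1713]
tool_rot: [3.139, 0.001, 2.318]
force: [-0.5, 0.4, -1.1]
grip_width: 0.0185
finger_force: 78.4
```

```bash
cat >> h.py <<'E'
LOW=np.array([.528,-.2647,.072]); YAW=-89.6
def slotR(yaw=YAW):
    f=np.array([np.cos(np.radians(yaw)),np.sin(np.radians(yaw)),0]); z=np.array([0,0,1.]); c,s=np.cos(np.pi/6),np.sin(np.pi/6)
    sx=c*f-s*z; sz=s*f+c*z; return sx,np.cross(sz,sx),sz
def ins(s,M=LOW,off=.1192,dz=.0022):
    sx,sy,sz=slotR(); tz=-sz; tx=-sx; return M+(s-off)*sx-dz*sz, R.from_matrix(np.array([tx,np.cross(tz,tx),tz]).T)
E
python3 - <<'E'
from h import *
import pickle
print(observe()["grip_width"],observe()["position"],observe()["force"])
p,r=ins(-.03); print(p); cmd(p,r)
c=pickle.load(open("w1.pkl","rb"))
for q in((585,230),(555,225),(628,305)): print(onz(c,q[0]*.7,q[1]*.7,.09).round(3))
E
```

```text
0.01852610141879499 [0.42552003 0.00593521 0.17133022] [-0.45115797  0.3942459  -1.12412324]
[ 0.52709027 -0.13439219  0.14469474]
delta [-0.3439 -0.0417  0.0535] [-0.0911  0.2383  0.3453] rows>= 6.0
[ 0.623 -0.133  0.09 ]
[ 0.599 -0.129  0.09 ]
[ 0.667 -0.194  0.09 ]
```

Emit:
{"api": "play_rows", "payload": {"deltas": [[-0.05, -0.006, 0.01, -0.0152, 0.0397, 0.0575, 1], [-0.11, -0.014, 0.02, -0.0304, 0.0794, 0.115, 1], [-0.17, -0.021, 0.03, -0.0456, 0.119, 0.173, 1], [-0.23, -0.028, 0.04, -0.0607, 0.159, 0.23, 1], [-0.29, -0.035, 0.05, -0.0759, 0.199, 0.288, 1], [-0.344, -0.042, 0.0535, -0.0911, 0.2383, 0.3453, 1], [-0.344, -0.042, 0.0535, -0.0911, 0.2383, 0.3453, 1], [-0.344, -0.042, 0.0535, -0.0911, 0.2383, 0.3453, 1], [-0.344, -0.042, 0.0535, -0.0911, 0.2383, 0.3453, 1]]}}

```text
clock: 5.7
position: [0.5259, -0.1341, 0.1428]
tool_rot: [-3.137, -0.523, 1.577]
force: [-0.1, -0.5, -0.3]
grip_width: 0.0185
finger_force: 78.4
```

```bash
python3 - <<'E'
from h import *
import pickle
s=observe();print(s["grip_width"],s["position"],s["force"],s["qpos"].round(2))
p,r=ins(-.03); print(p); cmd(p,r)
c=get_calibration("wrist");pickle.dump(c,open("w3.pkl","wb"))
im=grab_frame("wrist"); cv2.imwrite("pics/w3.png",im[:,:,::-1]); 
ms=grab_frame("scene")[:,:,::-1]; cv2.imwrite("pics/s3.png",ms)
o=np.zeros((560,800,3),np.uint8); o[:420,:400]=cv2.resize(im[:,:,::-1],(560,420))[:,80:480]; o[:560,400:]=cv2.resize(ms[200:340,310:410],(400,560),interpolation=cv2.INTER_CUBIC); cv2.imwrite("pics/c3.png",o)
E
```

```text
0.018529933360598532 [ 0.52594774 -0.13410111  0.14281669] [-0.08254033 -0.5253047  -0.25306794] [ 0.19  0.69  0.34  1.77 -0.75  1.14  0.96]
[ 0.52709027 -0.13439219  0.14469474]
delta [ 0.0014  0.0023 -0.0036] [-0.0017  0.0004 -0.0004] rows>= 1.0
```

View pics/c3.png

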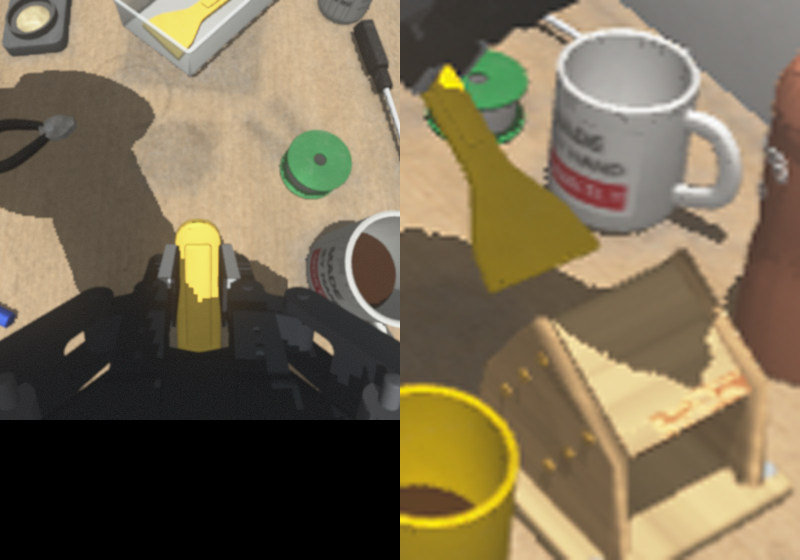

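The scraper is held straight in the gripper. In the scene the blade edge runs from about (332.5,272.5) to (359.5,260.8), in front of the rack. I'll check that against the prediction.

```bash
python3 - <<'E'
from h import *
import pickle
c=get_calibration("scene"); s=observe(); Rt=R.from_euler('xyz',s["tool_rot"])
for zz in(.0013,-.0057):
  for y in(-.0335,.0335): print("edge",y,zz,proj(c,s["position"]+Rt.apply([-.1192,y,zz])).round(1))
sx,sy,sz=slotR()
print("rack corners bottom", [proj(c,(x,y,0)).round(1) for x,y in((.4685,-.361),(.5905,-.360))])
# top board front upper edge ends at slot z=42; 
for y in(-.036,.036): print("topboard front edge",proj(c,LOW+.042*sz+y*sy).round(1))
im=cv2.imread("pics/s3.png"); h=cv2.cvtColor(im,cv2.COLOR_BGR2HSV); m=cv2.inRange(h[240:290,315:370],(22,150,60),(34,255,255))
cn=max(cv2.findContours(m,0,1)[0],key=cv2.contourArea)[:,0]+[315,240]
print("lowest",cn[cn[:,1].argmax()],"rightmost",cn[cn[:,0].argmax()])
E
```

```text
edge -0.0335 0.0013 [331.9 274.5]
edge 0.0335 0.0013 [358.6 262.2]
edge -0.0335 -0.0057 [333.2 273.3]
edge 0.0335 -0.0057 [360. 261.]
rack corners bottom [array([358.6, 353. ]), array([407. , 324.9])]
topboard front edge [348.1 280.7]
topboard front edge [377.8 266.5]
lowest [332 272] rightmost [358 261]
```

```bash
python3 - <<'E'
from h import *
p,r=ins(-.005); print(p); cmd(p,r)
E
```

```text
[ 0.52724141 -0.15604229  0.13219474]
delta [-0.05    0.0014 -0.0024] [-0.0014  0.0005  0.0001] rows>= 1.0
```

Emit:
{"api": "play_rows", "payload": {"deltas": [[-0.01, 0.0014, -0.0024, -0.0014, 0.0005, 0, 1], [-0.03, 0.0014, -0.0024, -0.0014, 0.0005, 0, 1], [-0.05, 0.0014, -0.0024, -0.0014, 0.0005, 0, 1], [-0.05, 0.0014, -0.0024, -0.0014, 0.0005, 0, 1], [-0.05, 0.0014, -0.0024, -0.0014, 0.0005, 0, 1], [-0.05, 0.0014, -0.0024, -0.0014, 0.0005, 0, 1]]}}

```text
clock: 6.4
position: [0.5273, -0.1572, 0.1321]
tool_rot: [-3.142, -0.524, 1.576]
force: [0.2, -0.3, -0.4]
grip_width: 0.0185
finger_force: 78.4
```

```bash
python3 - <<'E'
from h import *
s=observe();print(s["position"],s["force"])
p,r=ins(-.005); cmd(p,r)
p,r=ins(.02); cmd(p,r)
E
```

```text
[ 0.52727264 -0.15722158  0.13212536] [ 0.18499402 -0.31645852 -0.4200022 ]
delta [ 0.0021 -0.0001  0.0011] [ 0.0005  0.     -0.0008] rows>= 1.0
delta [-0.0479  0.      0.0011] [ 0.0005  0.     -0.0008] rows>= 1.0
```

Within half a millimetre. Insert slowly, 25 mm.

Emit:
{"api": "play_rows", "payload": {"deltas": [[-0.008, 0, 0.0008, 0, 0, 0, 1], [-0.016, 0, 0.0008, 0, 0, 0, 1], [-0.024, 0, 0.0008, 0, 0, 0, 1], [-0.032, 0, 0.0008, 0, 0, 0, 1], [-0.04, 0, 0.0008, 0, 0, 0, 1], [-0.048, 0, 0.0008, 0, 0, 0, 1], [-0.048, 0, 0.0008, 0, 0, 0, 1]]}}

```text
clock: 7.1
position: [0.5272, -0.1785, 0.1194]
tool_rot: [-3.141, -0.523, 1.575]
force: [-0.4, 0.6, -1.2]
grip_width: 0.0184
finger_force: 78.3
```

```bash
python3 - <<'E'
from h import *
s=observe();print(s["position"],s["force"],s["moment"],s["grip_width"])
for d in(.02,.06):
  p,r=ins(d); cmd(p,r)
sx,sy,sz=slotR(); print("F slot",[round(float(s["force"]@v),1) for v in(sx,sy,sz)])
E
```

```text
[ 0.52721774 -0.17853829  0.11942809] [-0.43927025  0.58241549 -1.16807284] [-5.69240626e-01  2.11883831e-02  4.63565804e-04] 0.018401670598633464
delta [0.0017 0.0004 0.0004] [ 0.0005  0.0002 -0.0012] rows>= 1.0
delta [-0.0783  0.0006  0.0004] [ 0.0005  0.0002 -0.0012] rows>= 1.0
F slot [0.1, -0.4, -1.3]
```

Emit:
{"api": "play_rows", "payload": {"deltas": [[-0.01, 0, 0, 0, 0, 0, 1], [-0.02, 0, 0, 0, 0, 0, 1], [-0.03, 0, 0, 0, 0, 0, 1], [-0.04, 0, 0, 0, 0, 0, 1], [-0.05, 0, 0, 0, 0, 0, 1], [-0.06, 0, 0, 0, 0, 0, 1], [-0.06, 0, 0, 0, 0, 0, 1]]}}

```text
clock: 7.8
position: [0.5273, -0.2047, 0.1044]
tool_rot: [-3.141, -0.523, 1.575]
force: [-0.4, 0.5, -0.5]
grip_width: 0.0189
finger_force: 78.3
```

```bash
python3 - <<'E'
from h import *
s=observe();print(s["position"],s["force"],s["moment"],s["grip_width"])
for d in(.05,.06):
  p,r=ins(d); cmd(p,r)
sx,sy,sz=slotR(); print("F slot",[round(float(s["force"]@v),1) for v in(sx,sy,sz)])
ms=grab_frame("scene")[:,:,::-1]; cv2.imwrite("pics/s4.png",cv2.resize(ms[190:330,310:430],(600,600),interpolation=cv2.INTER_CUBIC))
E
```

```text
[ 0.52732029 -0.20466831  0.10435358] [-0.36035969  0.47700292 -0.45513502] [-0.62793465 -0.00830546  0.01664496] 0.018892791368778278
delta [0.0021 0.0005 0.0004] [ 0.0005  0.0002 -0.0013] rows>= 1.0
delta [-0.0179  0.0006  0.0004] [ 0.0005  0.0002 -0.0013] rows>= 1.0
F slot [-0.2, -0.4, -0.6]
```

View pics/s4.png

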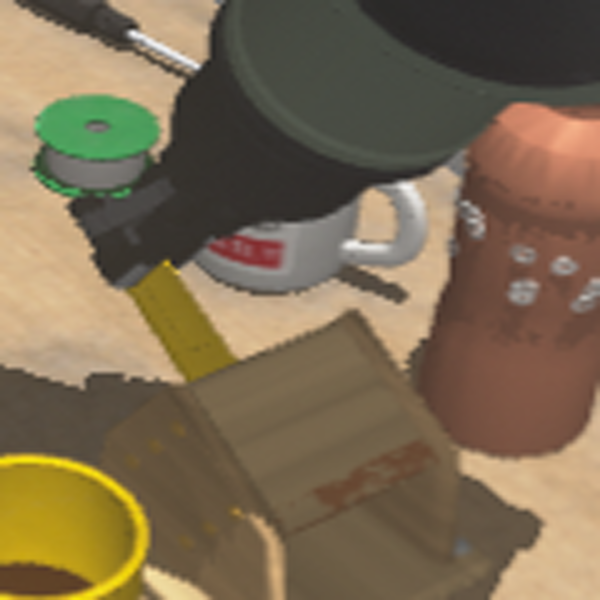

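The blade is in the lower slot, with the handle at about (190,320) and no load on the tool. Push home.

Emit:
{"api": "play_rows", "payload": {"deltas": [[-0.006, 0, 0, 0, 0, 0, 1], [-0.012, 0, 0, 0, 0, 0, 1], [-0.016, 0, 0, 0, 0, 0, 1], [-0.019, 0, 0, 0, 0, 0, 1], [-0.022, 0, 0, 0, 0, 0, 1], [-0.022, 0, 0, 0, 0, 0, 1]], "newtons": 100}}

```text
clock: 8.45
position: [0.5272, -0.2083, 0.1003]
tool_rot: [-3.139, -0.533, 1.579]
force: [-7.6, 25.4, 15.8]
grip_width: 0.0174
finger_force: 99.5
```

```bash
cat > st.py <<'E'
from h import *
import sys
s=observe();sx,sy,sz=slotR(); print(s["clock"],"F slot",[round(float(s["force"]@v),1) for v in(sx,sy,sz)],"M",s["moment"].round(2),s["grip_width"])
p0,r=ins(0,M=LOW if len(sys.argv)<2 else LOW+.025*sz); d=s["position"]-p0; print("slot disp",[round(float(d@v)*1e3,1) for v in(sx,sy,sz)]); cmd(p0,r)
E
python3 st.py
```

```text
8.45 F slot [-29.9, -7.4, 0.9] M [6.08 1.3  0.77] 0.017354502091856468
slot disp [56.2, -0.4, -1.5]
delta [ 0.1124  0.001  -0.0019] [-0.0013 -0.0047  0.0005] rows>= 2.0
```

```bash
cat > tail.py <<'E'
from h import *
def tail(c,im,s,lim=.0045):
    # tail tip of handle in tool frame: ray onto plane tool z = -lim (handle top)
    h=cv2.cvtColor(im[:,:,::-1].copy(),cv2.COLOR_BGR2HSV); m=cv2.inRange(h,(20,110,50),(38,255,255)); m[:, :220]=0; m[:,340:]=0; m[:150]=0
    k,l,st,_=cv2.connectedComponentsWithStats(m); i=1+np.argmax(st[1:,4]); ys,xs=np.where(l==i); v=ys.min(); u=xs[ys==v].mean()
    Rt=R.from_euler('xyz',s["tool_rot"]); o,d=ray(c,u,v-.5); o=Rt.inv().apply(o-s["position"]); d=Rt.inv().apply(d); p=o+d*(-.0045-o[2])/d[2]
    return (u,v),(p*1000).round(1),st[i]
if __name__=="__main__":
    s=observe();c=get_calibration("wrist");im=grab_frame("wrist"); print(tail(c,im,s))
E
python3 tail.py; python3 - <<'E'
from tail import *
import pickle
im=cv2.imread("pics/w3.png")[:,:,::-1]; c=pickle.load(open("w3.pkl","rb"))
s=dict(position=np.array([.52595,-.1341,.14282]),tool_rot=[-3.137,-.523,1.577]); print(tail(c,im,s))
E
```

```text
((np.float64(277.0), np.int64(218)), array([24.9, -1.9, -4.5]), array([ 255,  218,   47,  135, 5435], dtype=int32))
((np.float64(277.0), np.int64(219)), array([24.4, -1.9, -4.5]), array([ 254,  219,   48,  134, 5543], dtype=int32))
```

Emit:
{"api": "play_rows", "payload": {"deltas": [[0, 0, -0.002, 0, 0.004, 0, 1], [-0.004, 0, -0.002, 0, 0.004, 0, 1], [-0.008, 0, -0.002, 0, 0.004, 0, 1], [-0.008, 0, -0.002, 0, 0.004, 0, 1]], "newtons": 120}}

```text
clock: 8.9
position: [0.527, -0.2086, 0.1]
tool_rot: [-3.138, -0.549, 1.581]
force: [-11.7, 43.8, 26.5]
grip_width: 0.017
finger_force: 120.1
```

```bash
python3 st.py; python3 tail.py
```

```text
8.9 F slot [-51.2, -11.4, 1.0] M [10.67  2.16  1.25] 0.016972447344984567
slot disp [56.5, -0.6, -1.6]
delta [ 0.1131  0.0016 -0.0004] [-0.0025 -0.012   0.0014] rows>= 2.0
((np.float64(276.5), np.int64(217)), array([25.4, -2.1, -4.5]), array([ 255,  217,   47,  136, 5307], dtype=int32))
```

Emit:
{"api": "play_rows", "payload": {"deltas": [[0.008, 0, 0, 0, 0, 0, 1], [0.014, 0, 0, 0, 0, 0, 0.8], [0.014, 0, 0, 0, 0, 0, 0.5], [0.014, 0, 0, 0, 0, 0, 0.4], [0.014, 0, 0, 0, 0, 0, 0.4], [0.014, 0, -0.03, 0, 0, 0, 0.4], [0.014, 0, -0.1, 0, 0, 0, 0.4], [0.014, 0, -0.16, 0, 0, 0, 0.4], [0.014, 0, -0.16, 0, 0, 0, 0.4]], "newtons": 60}}

```text
clock: 9.85
position: [0.5283, -0.256, 0.1745]
tool_rot: [3.137, -0.527, 1.575]
force: [-0.3, -0.2, 0.5]
grip_width: 0.0512
finger_force: 0.0
```

```bash
python3 st.py; python3 - <<'E'
from h import *
import pickle
s=observe();c=get_calibration("wrist");im=grab_frame("wrist"); pickle.dump((c,s),open("w5.pkl","wb")); cv2.imwrite("pics/w5.png",im[:,:,::-1])
ms=grab_frame("scene")[:,:,::-1]; cv2.imwrite("pics/s5.png",ms)
o=np.zeros((560,800,3),np.uint8); o[:420,:400]=im[:,80:480,::-1]; o[:560,400:]=cv2.resize(ms[200:340,310:410],(400,560),interpolation=cv2.INTER_CUBIC); cv2.imwrite("pics/c5.png",o)
E
```

```text
9.85 F slot [-0.1, -0.3, 0.6] M [-0.53  0.    0.  ] 0.05123323748665837
slot disp [60.4, 0.4, 86.6]
delta [ 0.1202 -0.002   0.1736] [ 0.0029 -0.0017 -0.0011] rows>= 3.0
```

View pics/c5.png

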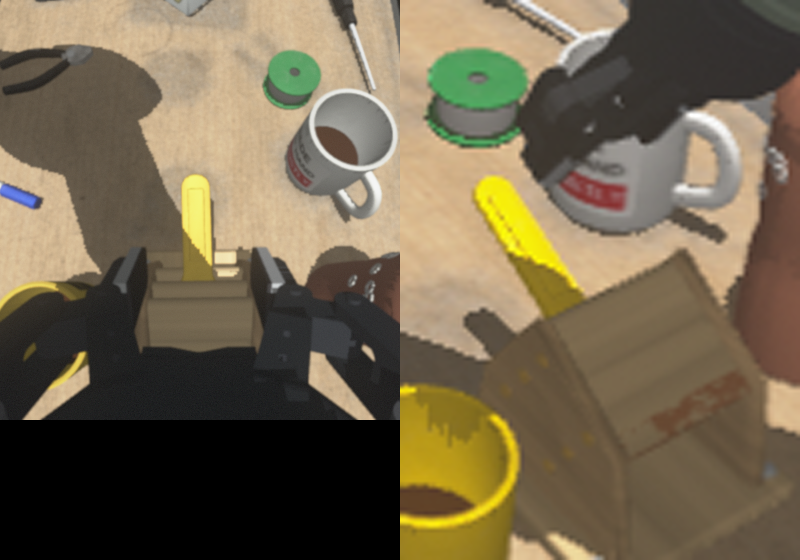

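Scraper B stands in the low slot, with its tail at wrist pixel (276,176) and the board fronts at rows 262-300. I'll measure how far it sticks out.

```bash
python3 - <<'E'
from h import *
import pickle
c,s=pickle.load(open("w5.pkl","rb")); im=cv2.imread("pics/w5.png"); g=cv2.cvtColor(im,cv2.COLOR_BGR2GRAY).astype(int)
print("L",list(zip(range(246,304,1),g[246:304,240:260].mean(1).round().astype(int))))
sx,sy,sz=slotR()
def onslot(u,v,zz,M=LOW):
    o,d=ray(c,u,v); t=((M+zz*sz-o)@sz)/(d@sz); p=o+t*d-M; return (np.array([p@sx,p@sy,p@sz])*1000).round(1)
h=cv2.cvtColor(im,cv2.COLOR_BGR2HSV); m=cv2.inRange(h,(20,130,60),(36,255,255)); m[:,:240]=0;m[:,320:]=0
for v in(176,178,185,200,215,230,245,255):
    xs=np.where(m[v])[0]; print(v,xs.min() if len(xs) else None,xs.max() if len(xs) else None, onslot((xs.min()+xs.max())/2,v,.001) if len(xs) else None)
ys=np.where(m[:,272:282].any(1))[0]; print("tail row",ys.min())
for zz in(-.005,.002): print("tail",onslot(276,ys.min()-.5,zz))
for x,z in((0,-.005),(0,.005),(0,.02),(0,.03),(0,.042)): print((x,z),[proj(c,LOW+z*sz+y*sy).round(1) for y in(-.030,.03)])
E
```

```text
L [(246, np.int64(92)), (247, np.int64(92)), (248, np.int64(92)), (249, np.int64(90)), (250, np.int64(89)), (251, np.int64(92)), (252, np.int64(97)), (253, np.int64(103)), (254, np.int64(104)), (255, np.int64(105)), (256, np.int64(105)), (257, np.int64(104)), (258, np.int64(104)), (259, np.int64(104)), (260, np.int64(104)), (261, np.int64(103)), (262, np.int64(102)), (263, np.int64(100)), (264, np.int64(100)), (265, np.int64(99)), (266, np.int64(97)), (267, np.int64(91)), (268, np.int64(89)), (269, np.int64(91)), (270, np.int64(96)), (271, np.int64(100)), (272, np.int64(103)), (273, np.int64(105)), (274, np.int64(106)), (275, np.int64(106)), (276, np.int64(106)), (277, np.int64(105)), (278, np.int64(105)), (279, np.int64(105)), (280, np.int64(99)), (281, np.int64(88)), (282, np.int64(85)), (283, np.int64(88)), (284, np.int64(92)), (285, np.int64(95)), (286, np.int64(98)), (287, np.int64(100)), (288, np.int64(101)), (289, np.int64(103)), (290, np.int64(104)), (291, np.int64(104)), (292, np.int64(104)), (293, np.int64(105)), (294, np.int64(104)), (295, np.int64(103)), (296, np.int64(101)), (297, np.int64(94)), (298, np.int64(85)), (299, np.int64(84)), (300, np.int64(88)), (301, np.int64(92)), (302, np.int64(96)), (303, np.int64(99))]
176 268 282 [-86.8  -2.8   1. ]
178 265 285 [-85.3  -2.8   1. ]
185 262 288 [-80.   -2.8   1. ]
200 262 290 [-68.5  -2.2   1. ]
215 262 290 [-56.7  -2.2   1. ]
230 263 291 [-44.5  -1.5   1. ]
245 263 291 [-31.9  -1.6   1. ]
255 263 291 [-23.3  -1.6   1. ]
tail row 174
tail [-87.6  -2.1  -5. ]
tail [-88.8  -2.1   2. ]
(0, -0.005) [array([243.1, 277.5]), array([314.9, 277.1])]
(0, 0.005) [array([241.8, 283.7]), array([316.3, 283.2])]
(0, 0.02) [array([239.8, 293.8]), array([318.7, 293.4])]
(0, 0.03) [array([238.2, 301.3]), array([320.5, 300.8])]
(0, 0.042) [array([236.2, 311.1]), array([322.8, 310.5])]
```

Reading sticks out about 88 mm rather than 83, but the camera bias isn't known. I'll check by touch instead. I'll push the tail with the side of the shut fingers, then touch the board front the same way; the difference should be 83 mm.

Emit:
{"api": "play_rows", "payload": {"deltas": [[0.06, -0.002, 0, 0, 0, 0, 1], [0.106, -0.002, 0, -0.003, 0, 0, 1], [0.106, -0.002, 0.06, -0.003, 0, 0, 1], [0.106, -0.002, 0.12, -0.003, 0, 0, 1], [0.106, -0.002, 0.178, -0.003, 0, 0, 1], [0.106, -0.002, 0.178, -0.003, 0, 0, 1], [0.106, -0.002, 0.178, -0.003, 0, 0, 1]]}}

```text
clock: 10.65
position: [0.5262, -0.1613, 0.1209]
tool_rot: [3.136, -0.532, 1.575]
force: [0.1, -1.3, -0.2]
grip_width: -0.0
finger_force: 0.0
```

```bash
python3 st.py
```

```text
10.65 F slot [1.2, 0.1, 0.5] M [-0.49 -0.01 -0.02] -3.1161185816951746e-05
slot disp [5.2, -1.1, -7.1]
delta [ 0.0105  0.0023 -0.0141] [ 0.0031 -0.004  -0.001 ] rows>= 1.0
```

Emit:
{"api": "play_rows", "payload": {"deltas": [[-0.01, 0, 0, 0.003, -0.004, 0, 1], [-0.018, 0, 0, 0.003, -0.004, 0, 1], [-0.024, 0, 0, 0.003, -0.004, 0, 1], [-0.028, 0, 0, 0.003, -0.004, 0, 1], [-0.032, 0, 0, 0.003, -0.004, 0, 1], [-0.036, 0, 0, 0.003, -0.004, 0, 1], [-0.036, 0, 0, 0.003, -0.004, 0, 1]]}}

```text
clock: 11.35
position: [0.5263, -0.1768, 0.1116]
tool_rot: [-3.141, -0.524, 1.575]
force: [0.1, -0.3, -0.7]
grip_width: -0.0001
finger_force: 0.2
```

```bash
python3 st.py
```

```text
11.35 F slot [0.6, 0.1, -0.5] M [-0.46  0.07  0.04] -0.00011025946406146702
slot disp [23.3, -1.1, -7.5]
delta [ 0.0465  0.0021 -0.0149] [ 0.0005 -0.0001 -0.001 ] rows>= 1.0
```

Emit:
{"api": "play_rows", "payload": {"deltas": [[-0.003, 0, 0, 0, 0, 0, 1], [-0.006, 0, 0, 0, 0, 0, 1], [-0.009, 0, 0, 0, 0, 0, 1], [-0.012, 0, 0, 0, 0, 0, 1], [-0.012, 0, 0, 0, 0, 0, 1]]}}

```text
clock: 11.85
position: [0.5266, -0.1777, 0.1102]
tool_rot: [-3.141, -0.531, 1.579]
force: [-3.7, 19.8, 20.7]
grip_width: -0.0001
finger_force: 12.4
```

```bash
python3 st.py
```

```text
11.85 F slot [-27.5, -3.5, 8.0] M [5.55 0.84 0.37] -0.0001314601049625736
slot disp [24.8, -0.8, -8.2]
delta [ 0.0497  0.0017 -0.0161] [-0.0004 -0.0037  0.0004] rows>= 1.0
```

Emit:
{"api": "play_rows", "payload": {"deltas": [[-0.004, 0, 0, 0, 0.003, 0, 1], [-0.008, 0, 0, 0, 0.003, 0, 1], [-0.01, 0, 0, 0, 0.003, 0, 1]]}}

```text
clock: 12.15
position: [0.5268, -0.1781, 0.1093]
tool_rot: [-3.141, -0.545, 1.582]
force: [-8.4, 42.5, 45.0]
grip_width: -0.0001
finger_force: 26.7
```

```bash
python3 st.py
```

```text
12.15 F slot [-59.4, -8.1, 17.7] M [12.39  1.83  0.77] -8.972929277939512e-05
slot disp [25.5, -0.6, -8.8]
delta [ 0.0514  0.0014 -0.0165] [-0.0012 -0.0104  0.0017] rows>= 1.0
```

Emit:
{"api": "play_rows", "payload": {"deltas": [[0.02, 0, 0, 0, -0.006, 0, 1], [0.04, 0, 0, 0, -0.006, 0, 1], [0.04, 0, -0.025, 0, -0.006, 0, 1], [0.04, 0, -0.05, 0, -0.006, 0, 1], [0.04, 0, -0.05, 0, -0.006, 0, 1], [0.04, 0, -0.05, 0, -0.006, 0, 1]]}}

```text
clock: 12.75
position: [0.5264, -0.1824, 0.1379]
tool_rot: [3.141, -0.517, 1.575]
force: [0.1, -0.1, 0.6]
grip_width: 0.0002
finger_force: 0.0
```

```bash
python3 st.py
```

```text
12.75 F slot [-0.3, 0.1, 0.6] M [-0.55 -0.04  0.02] 0.00015482260090304747
slot disp [14.9, -1.0, 18.1]
delta [0.0301 0.0019 0.0361] [ 0.0009  0.0033 -0.0012] rows>= 1.0
```

Emit:
{"api": "play_rows", "payload": {"deltas": [[-0.05, 0.001, 0.006, 0, 0.003, 0, 1], [-0.11, 0.001, 0.006, 0, 0.003, 0, 1], [-0.15, 0.001, 0.006, 0, 0.003, 0, 1], [-0.17, 0.001, 0.006, 0, 0.003, 0, 1], [-0.174, 0.001, 0.006, 0, 0.003, 0, 1], [-0.178, 0.001, 0.006, 0, 0.003, 0, 1], [-0.178, 0.001, 0.006, 0, 0.003, 0, 1]]}}

```text
clock: 13.45
position: [0.5276, -0.2568, 0.0917]
tool_rot: [3.141, -0.524, 1.577]
force: [-0.0, 1.0, 0.6]
grip_width: -0.0
finger_force: 0.0
```

```bash
python3 st.py
```

```text
13.45 F slot [-1.1, -0.0, 0.0] M [-0.6  -0.01 -0.01] -2.3476306616380523e-05
slot disp [102.5, -0.4, 15.3]
delta [0.2051 0.0005 0.0306] [ 0.0006 -0.     -0.0005] rows>= 3.0
```

Emit:
{"api": "play_rows", "payload": {"deltas": [[-0.004, 0, 0, 0, 0, 0, 1], [-0.007, 0, 0, 0, 0, 0, 1], [-0.01, 0, 0, 0, 0, 0, 1], [-0.013, 0, 0, 0, 0, 0, 1], [-0.016, 0, 0, 0, 0, 0, 1], [-0.016, 0, 0, 0, 0, 0, 1]]}}

```text
clock: 14.05
position: [0.5279, -0.2584, 0.0906]
tool_rot: [3.141, -0.535, 1.581]
force: [-11.9, 29.0, 42.1]
grip_width: -0.0002
finger_force: 23.4
```

```bash
python3 st.py
```

```text
14.05 F slot [-46.2, -11.7, 21.9] M [8.74 2.12 1.12] -0.0001729366701574843
slot disp [104.5, -0.1, 15.2]
delta [0.2085 0.0007 0.0327] [-0.0004 -0.0055  0.0012] rows>= 3.0
```

```bash
python3 - <<'E'
from h import *
import pickle
c,s=pickle.load(open("w5.pkl","rb")); Rt=R.from_euler('xyz',s["tool_rot"]); pc=Rt.inv().apply(c["xyz"]-s["position"])
def tp(u,v,z):
    o,d=ray(c,u,v); d=Rt.inv().apply(d); return (pc+d*(z-pc[2])/d[2])*1000
for u,v in((257.5,245),(301.5,245),(245,245),(312,245),(279,219.5)): print(u,v,[tp(u,v,z).round(1)[:2] for z in(.001,-.001,-.003)])
for x in(.006,.008,.011): print(x,[(Rt.apply([x,0,z])@np.zeros(3),proj(c,s["position"]+Rt.apply([x,-.01,z])).round(1)) for z in(0,-.002)])
E
```

```text
257.5 245 [array([  8.6, -11.7]), array([  9.4, -11.5]), array([ 10.3, -11.4])]
301.5 245 [array([ 8.6, 10.3]), array([ 9.4, 10.1]), array([10.3, 10. ])]
245 245 [array([  8.6, -17.9]), array([  9.4, -17.7]), array([ 10.3, -17.5])]
312 245 [array([ 8.5, 15.5]), array([ 9.4, 15.3]), array([10.3, 15.1])]
279 219.5 [array([22., -1.]), array([22.7, -1. ]), array([23.4, -1. ])]
0.006 [(np.float64(0.0), array([260.9, 250.6])), (np.float64(0.0), array([260.6, 252.3]))]
0.008 [(np.float64(0.0), array([260.8, 246.9])), (np.float64(0.0), array([260.6, 248.5]))]
0.011 [(np.float64(0.0), array([260.7, 241.3])), (np.float64(0.0), array([260.5, 242.9]))]
```

Touch gives the board front about 79 mm from the tail plus the finger's extra width further up. The stop is rigid at 60 N, and re-reading the board edges in the picture gives about 84 mm. Scraper B is home. Back off to scraper A.

Emit:
{"api": "play_rows", "payload": {"deltas": [[0.06, 0, 0, 0, 0, 0, 1], [0.15, 0, -0.03, 0, 0, 0, 0.6], [0.2, 0, -0.1, 0, 0, 0, 0.5], [0.2, 0, -0.2, 0, 0, 0, 0.5], [0.2, 0, -0.2, 0, 0, 0, 0.5], [0.2, 0, -0.2, 0, 0, 0, 0.5]]}}

```text
clock: 14.65
position: [0.5274, -0.2279, 0.2248]
tool_rot: [3.139, -0.523, 1.577]
force: [0.8, 0.8, -0.6]
grip_width: 0.0427
finger_force: 0.0
```

```bash
python3 - <<'E'
from h import *
s=observe(); print(s["position"],s["tool_rot"])
cmd((.46,.03,.24),down(60)); cmd((.52,.16,.22),down(44))
E
```

```text
[ 0.52740232 -0.22793085  0.22484153] [ 3.13939446 -0.52259827  1.57664474]
delta [ 0.4628 -0.1323  0.2313] [-0.065  -0.2439  0.2467] rows>= 6.0
delta [ 0.6675 -0.0111  0.3957] [-0.0999 -0.2361  0.3768] rows>= 8.0
```

Emit:
{"api": "play_rows", "payload": {"deltas": [[0.08, -0.022, 0.038, -0.011, -0.041, 0.041, 0.5], [0.16, -0.044, 0.077, -0.022, -0.082, 0.082, 0.5], [0.24, -0.066, 0.115, -0.033, -0.122, 0.123, 0.5], [0.32, -0.09, 0.154, -0.044, -0.163, 0.164, 0.5], [0.4, -0.11, 0.193, -0.054, -0.204, 0.205, 0.5], [0.463, -0.132, 0.231, -0.065, -0.244, 0.247, 0.5], [0.53, -0.09, 0.285, -0.077, -0.241, 0.29, 0.5], [0.6, -0.05, 0.34, -0.088, -0.239, 0.333, 0.5], [0.667, -0.011, 0.396, -0.1, -0.236, 0.377, 0.5], [0.667, -0.011, 0.396, -0.1, -0.236, 0.377, 0.5]]}}

```text
clock: 15.65
position: [0.5131, 0.1428, 0.2204]
tool_rot: [-3.14, 0.002, 0.764]
force: [1.3, -0.3, -0.1]
grip_width: 0.0426
finger_force: 0.0
```

Emit:
{"api": "play_rows", "payload": {"deltas": [[0, 0, 0, 0, 0, 0, 0.5], [0, 0, 0, 0, 0, 0, 0.5]]}}

```text
clock: 15.85
position: [0.5129, 0.141, 0.2201]
tool_rot: [-3.139, 0.003, 0.771]
force: [0.5, -1.4, 0.6]
grip_width: 0.0429
finger_force: 0.0
```

```bash
cat > seeA.py <<'E'
from h import *
import pickle
s=observe(); c=get_calibration("wrist"); im=grab_frame("wrist"); print(s["position"],s["tool_rot"])
cv2.imwrite("pics/w6.png",im[:,:,::-1]); pickle.dump((c,s),open("w6.pkl","wb"))
h=cv2.cvtColor(im[:,:,::-1].copy(),cv2.COLOR_BGR2HSV); m=cv2.inRange(h,(20,120,50),(36,255,255))
k,l,st,_=cv2.connectedComponentsWithStats(m); i=1+np.argmax(st[1:,4]); print(st[i])
ys,xs=np.where(l==i); P=np.array([onz(c,u,v,.0085)[:2] for u,v in zip(xs,ys)])
mu=P.mean(0);w,V=np.linalg.eigh(np.cov(P.T));d=V[:,1]; d=d*np.sign(-d[1]);t=(P-mu)@d;n=np.array([-d[1],d[0]]);q=(P-mu)@n
bins=np.linspace(t.min()+.01,t.min()+.07,9);ctr=[];tt=[];ww=[]
for a_,b_ in zip(bins[:-1],bins[1:]):
    kk=(t>=a_)&(t<b_); ctr.append((q[kk].min()+q[kk].max())/2); ww.append(np.ptp(q[kk])); tt.append((a_+b_)/2)
f=np.polyfit(tt,ctr,1); a=np.degrees(np.arctan2(d[1],d[0]))+np.degrees(np.arctan(f[0])); print("ctr mm",(np.array(ctr)*1e3).round(1),"w",(np.array(ww)*1e3).round(1))
tm=t.min()+.0235; print("blade dir",a,"edge",mu+d*t.max(),"tail",mu+d*t.min(),np.ptp(t),"grasp",mu+d*tm+n*np.polyval(f,tm))
E
python3 seeA.py
```

```text
[0.51292084 0.14103355 0.22005057] [-3.13942802  0.00320887  0.77081933]
[ 243   86   54  124 2654]
ctr mm [ 0.1  1.2  0.   1.6  0.4 -0.1 -0.2 -0.3] w [15.2 13.1 17.6 14.4 14.5 17.8 18.  18.1]
blade dir -136.9248361142475 edge [0.47718672 0.12307226] tail [0.57659459 0.2195131 ] 0.13850185115818162 grasp [0.56017183 0.202692  ]
```

View pics/w6.png

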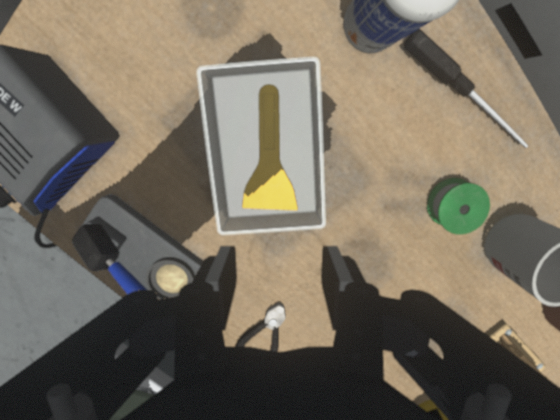

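The wrist picture shows the tub (corners about (200,68), (318,60), (325,226), (218,230)) with scraper A in it. Its tail is at (268,85), the handle runs down at column 268, and the blade edge is from (242,210) to (298,210).

```bash
python3 - <<'E'
from h import *
import pickle
c,s=pickle.load(open("w6.pkl","rb")); im=cv2.imread("pics/w6.png")
h=cv2.cvtColor(im,cv2.COLOR_BGR2HSV); m=cv2.inRange(h,(15,90,30),(38,255,255)); m[:75]=0;m[218:]=0;m[:,:225]=0;m[:,:][:,306:]=0
k,l,st,_=cv2.connectedComponentsWithStats(m); i=1+np.argmax(st[1:,4]); print(st[i])
L=[]
for v in range(st[i,1],st[i,1]+st[i,3],6):
    x=np.where(l[v]==i)[0]; L.append((v,int(x.min()),int(x.max())))
print(L)
v=np.arange(st[i,1]+10,st[i,1]+60); cx=np.array([(np.where(l[a]==i)[0].min()+np.where(l[a]==i)[0].max())/2 for a in v])
P=np.array([onz(c,a,b,.0085)[:2] for a,b in zip(cx,v)]); vx,vy,x0,y0=cv2.fitLine((P*1000).astype(np.float32),2,0,.01,.01).ravel(); d=np.array([vx,vy])*np.sign(-vy); p0=np.array([x0,y0])/1000
T=onz(c,cx[0],st[i,1]-.5,.007)[:2]; E=onz(c,270,st[i,1]+st[i,3]-.5,.004)[:2]
print("dir",np.degrees(np.arctan2(d[1],d[0])),"tail",T,"edge",E,(E-T)@d, "grasp",p0+d*((T-p0)@d+.0238), "edge lateral",np.cross(d,E-p0))
for q in((200,68),(318,60),(325,226),(218,230)): print(onz(c,*q,.046).round(3))
E
```

```text
[ 242   85   56  125 3359]
[(85, 267, 270), (91, 261, 276), (97, 260, 277), (103, 260, 277), (109, 260, 277), (115, 260, 277), (121, 260, 277), (127, 260, 277), (133, 260, 278), (139, 260, 278), (145, 260, 278), (151, 260, 278), (157, 260, 278), (163, 259, 279), (169, 256, 283), (175, 253, 286), (181, 249, 289), (187, 246, 292), (193, 244, 294), (199, 243, 295), (205, 242, 296)]
dir -135.63104 tail [0.57755144 0.22093094] edge [0.47584932 0.12154746] 0.14219842421573953 grasp [0.56036735 0.20446259] edge lateral 0.00017060261585527536
[0.542 0.275 0.046]
[0.625 0.199 0.046]
[0.514 0.074 0.046]
[0.43  0.154 0.046]<stdin>:13: DeprecationWarning: Arrays of 2-dimensional vectors are deprecated. Use arrays of 3-dimensional vectors instead. (deprecated in NumPy 2.0)
```

```bash
python3 - <<'E'
from h import *
cmd((.5611,.2038,.09),down(44.4))
E
```

```text
delta [ 0.1588 -0.0248  0.2607] [-0.001   0.0012 -0.003 ] rows>= 4.0
```

Emit:
{"api": "play_rows", "payload": {"deltas": [[0.05, -0.008, 0.06, 0, 0, 0, 0.56], [0.1, -0.016, 0.12, -0.001, 0.001, -0.003, 0.56], [0.15, -0.025, 0.19, -0.001, 0.001, -0.003, 0.56], [0.159, -0.025, 0.26, -0.001, 0.001, -0.003, 0.56], [0.159, -0.025, 0.26, -0.001, 0.001, -0.003, 0.56], [0.159, -0.025, 0.26, -0.001, 0.001, -0.003, 0.56], [0.159, -0.025, 0.26, -0.001, 0.001, -0.003, 0.56]]}}

```text
clock: 16.6
position: [0.5629, 0.2032, 0.0935]
tool_rot: [3.141, -0.003, 0.772]
force: [-0.3, 0.8, 0.8]
grip_width: 0.0376
finger_force: 0.0
```

```bash
python3 - <<'E'
from h import *
print(observe()["grip_width"])
cmd((.5611,.2038,.02),down(44.4))
E
```

```text
0.03759427783001176
delta [-0.0022 -0.0035  0.147 ] [ 0.0005 -0.0016 -0.0012] rows>= 2.0
```

Emit:
{"api": "play_rows", "payload": {"deltas": [[-0.002, -0.0035, 0.05, 0, -0.0016, -0.0012, 0.56], [-0.002, -0.0035, 0.11, 0, -0.0016, -0.0012, 0.56], [-0.002, -0.0035, 0.147, 0, -0.0016, -0.0012, 0.56], [-0.002, -0.0035, 0.147, 0, -0.0016, -0.0012, 0.56], [-0.002, -0.0035, 0.147, 0, -0.0016, -0.0012, 0.56]]}}

```text
clock: 17.1
position: [0.5611, 0.2046, 0.0197]
tool_rot: [3.141, 0.0, 0.776]
force: [-0.6, 0.1, -1.1]
grip_width: 0.0375
finger_force: 0.0
```

```bash
python3 - <<'E'
from h import *
s=observe();print(s["position"],s["force"])
cmd((.5611,.2038,.0045),down(44.4))
E
```

```text
[0.56110237 0.20456707 0.01969001] [-0.55287989  0.1456714  -1.11382829]
delta [-0.0011  0.0011  0.0304] [0.0005 0.0002 0.0005] rows>= 1.0
```

Emit:
{"api": "play_rows", "payload": {"deltas": [[-0.001, 0.001, 0.015, 0, 0, 0, 0.56], [-0.001, 0.001, 0.03, 0, 0, 0, 0.56], [-0.001, 0.001, 0.03, 0, 0, 0, 0.7], [-0.001, 0.001, 0.03, 0, 0, 0, 1], [-0.001, 0.001, 0.03, 0, 0, 0, 1], [-0.001, 0.001, 0.03, 0, 0, 0, 1], [-0.001, 0.001, 0.03, 0, 0, 0, 1]], "newtons": 60}}

```text
clock: 17.8
position: [0.5604, 0.2041, 0.003]
tool_rot: [3.141, 0.002, 0.777]
force: [-0.1, -0.1, 0.9]
grip_width: 0.0196
finger_force: 58.5
```

Emit:
{"api": "play_rows", "payload": {"deltas": [[0, 0, -0.01, 0, 0, 0, 1], [0, 0, -0.04, 0, 0, 0, 1], [0, 0, -0.1, 0, 0, 0, 1], [0, 0, -0.2, 0, 0, 0, 1], [0, 0, -0.3, 0, 0, 0, 1], [0, 0, -0.36, 0, 0, 0, 1], [0, 0, -0.36, 0, 0, 0, 1], [0, 0, -0.36, 0, 0, 0, 1]], "newtons": 80}}

```text
clock: 18.6
position: [0.5605, 0.2045, 0.1842]
tool_rot: [3.141, 0.0, 0.777]
force: [0.4, -0.1, -0.3]
grip_width: 0.0189
finger_force: 78.2
```

```bash
python3 - <<'E'
from tail import *
s=observe();print(s["grip_width"],s["position"])
im=grab_frame("wrist"); c=get_calibration("wrist"); print(tail(c,im,s))
sx,sy,sz=slotR(); H=LOW+.025*sz
cmd((.46,.03,.22),down(70))
p,r=ins(-.04,M=H,dz=.0025); print(p); cmd(p,r)
E
```

```text
0.018940082498546677 [0.56050637 0.20454567 0.18416366]
((np.float64(277.5), np.int64(216)), array([25. , -1.7, -4.5]), array([ 256,  216,   47,  138, 5643], dtype=int32))
delta [-0.3875  0.1085 -0.0731] [-2.000e-04  8.000e-04 -2.126e-01] rows>= 5.0
[ 0.52711602 -0.13808184  0.17108557]
delta [-0.5271  0.4424  0.025 ] [ 0.0997  0.2371 -0.3737] rows>= 7.0
```

Emit:
{"api": "play_rows", "payload": {"deltas": [[-0.08, 0.022, -0.015, 0, 0, -0.043, 1], [-0.16, 0.044, -0.03, 0, 0, -0.085, 1], [-0.24, 0.066, -0.045, 0, 0, -0.128, 1], [-0.32, 0.088, -0.06, 0, 0, -0.17, 1], [-0.388, 0.109, -0.073, 0, 0, -0.213, 1], [-0.43, 0.19, -0.06, 0.025, 0.06, -0.253, 1], [-0.46, 0.27, -0.04, 0.05, 0.12, -0.293, 1], [-0.495, 0.36, -0.01, 0.075, 0.18, -0.333, 1], [-0.527, 0.442, 0.025, 0.1, 0.237, -0.374, 1], [-0.527, 0.442, 0.025, 0.1, 0.237, -0.374, 1]]}}

```text
clock: 19.65
position: [0.5081, -0.0904, 0.1855]
tool_rot: [-3.097, -0.337, 1.445]
force: [-0.2, 0.7, 0.2]
grip_width: 0.019
finger_force: 78.3
```

Emit:
{"api": "play_rows", "payload": {"deltas": [[0, 0, 0, 0, 0, 0, 1], [0, 0, 0, 0, 0, 0, 1]]}}

```text
clock: 19.85
position: [0.5072, -0.0917, 0.1848]
tool_rot: [-3.094, -0.332, 1.437]
force: [0.8, 1.1, -1.7]
grip_width: 0.0191
finger_force: 78.3
```

```bash
sed -i 's/^p0,r=.*d=s/p0,r=ins(0,M=LOW if len(sys.argv)<2 else LOW+.025*sz,off=.1187,dz=.0025); d=s/' st.py; python3 st.py h
```

```text
19.85 F slot [-0.1, 0.8, -2.0] M [-0.33 -0.06 -0.04] 0.019070676661844078
slot disp [-87.6, -19.6, -11.4]
delta [-0.1697  0.0623  0.0104] [ 0.0052  0.0898 -0.0633] rows>= 2.0
```

```bash
python3 - <<'E'
from h import *
sx,sy,sz=slotR(); p,r=ins(-.03,M=LOW+.025*sz,off=.1187,dz=.0025); cmd(p,r)
E
```

```text
delta [-0.1113  0.0544 -0.0008] [ 0.0052  0.0898 -0.0633] rows>= 2.0
```

Emit:
{"api": "play_rows", "payload": {"deltas": [[-0.03, 0.014, 0, 0.001, 0.023, -0.016, 1], [-0.06, 0.028, 0, 0.002, 0.046, -0.032, 1], [-0.09, 0.042, -0.001, 0.004, 0.069, -0.048, 1], [-0.111, 0.054, -0.001, 0.005, 0.09, -0.063, 1], [-0.111, 0.054, -0.001, 0.005, 0.09, -0.063, 1], [-0.111, 0.054, -0.001, 0.005, 0.09, -0.063, 1], [-0.111, 0.054, -0.001, 0.005, 0.09, -0.063, 1]]}}

```text
clock: 20.55
position: [0.5282, -0.1436, 0.1677]
tool_rot: [3.138, -0.524, 1.584]
force: [0.5, 0.9, -0.2]
grip_width: 0.0193
finger_force: 78.3
```

```bash
python3 st.py h
```

```text
20.55 F slot [-0.7, 0.5, -0.7] M [-0.57  0.04  0.03] 0.019347895585176248
slot disp [-34.0, 1.0, -0.2]
delta [-0.068  -0.0024 -0.0003] [ 0.     -0.      0.0026] rows>= 1.0
```

Emit:
{"api": "play_rows", "payload": {"deltas": [[-0.02, -0.002, 0, 0, 0, 0.0026, 1], [-0.04, -0.002, 0, 0, 0, 0.0026, 1], [-0.052, -0.002, 0, 0, 0, 0.0026, 1], [-0.052, -0.002, 0, 0, 0, 0.0026, 1], [-0.052, -0.002, 0, 0, 0, 0.0026, 1]]}}

```text
clock: 21.05
position: [0.5273, -0.1679, 0.1543]
tool_rot: [3.142, -0.524, 1.576]
force: [0.2, -0.2, 0.1]
grip_width: 0.019
finger_force: 78.3
```

```bash
python3 st.py h
```

```text
21.05 F slot [0.1, 0.2, 0.2] M [-0.54 -0.03  0.08] 0.01895887740722171
slot disp [-6.3, 0.0, 0.3]
delta [-0.0126 -0.      0.0006] [ 0.0005 -0.0003 -0.0008] rows>= 1.0
```

Emit:
{"api": "play_rows", "payload": {"deltas": [[-0.008, 0, 0, 0, 0, 0, 1], [-0.016, 0, 0, 0, 0, 0, 1], [-0.024, 0, 0, 0, 0, 0, 1], [-0.032, 0, 0, 0, 0, 0, 1], [-0.042, 0, 0, 0, 0, 0, 1], [-0.052, 0, 0, 0, 0, 0, 1], [-0.052, 0, 0, 0, 0, 0, 1]]}}

```text
clock: 21.75
position: [0.5273, -0.191, 0.1409]
tool_rot: [-3.141, -0.524, 1.575]
force: [-0.5, 0.5, -1.8]
grip_width: 0.0189
finger_force: 78.2
```

```bash
python3 st.py h
```

```text
21.75 F slot [0.5, -0.5, -1.8] M [-0.57  0.02 -0.01] 0.01886286821719671
slot disp [20.4, -0.2, 0.3]
delta [0.0409 0.0003 0.0007] [ 0.0005 -0.0001 -0.001 ] rows>= 1.0
```

Emit:
{"api": "play_rows", "payload": {"deltas": [[-0.01, 0, 0, 0, 0, 0, 1], [-0.02, 0, 0, 0, 0, 0, 1], [-0.03, 0, 0, 0, 0, 0, 1], [-0.04, 0, 0, 0, 0, 0, 1], [-0.05, 0, 0, 0, 0, 0, 1], [-0.06, 0, 0, 0, 0, 0, 1], [-0.066, 0, 0, 0, 0, 0, 1], [-0.07, 0, 0, 0, 0, 0, 1], [-0.07, 0, 0, 0, 0, 0, 1]], "newtons": 100}}

```text
clock: 22.65
position: [0.5276, -0.2209, 0.1237]
tool_rot: [3.141, -0.524, 1.576]
force: [0.4, -0.7, -1.1]
grip_width: 0.018
finger_force: 99.0
```

```bash
python3 st.py h
```

```text
22.65 F slot [1.1, 0.4, -0.6] M [-0.69  0.08  0.01] 0.017950325871979266
slot disp [54.9, -0.1, 0.4]
delta [ 0.1099 -0.      0.0008] [ 0.0005 -0.0001 -0.0007] rows>= 2.0
```

Emit:
{"api": "play_rows", "payload": {"deltas": [[-0.004, 0, 0, 0, 0, 0, 1], [-0.008, 0, 0, 0, 0.002, 0, 1], [-0.011, 0, 0, 0, 0.002, 0, 1], [-0.014, 0, 0, 0, 0.003, 0, 1], [-0.014, 0, 0, 0, 0.003, 0, 1]], "newtons": 120}}

```text
clock: 23.15
position: [0.5276, -0.2234, 0.1212]
tool_rot: [-3.141, -0.537, 1.579]
force: [-4.0, 17.9, 10.2]
grip_width: 0.0173
finger_force: 120.3
```

```bash
python3 st.py h; python3 tail.py
```

```text
23.15 F slot [-20.6, -3.9, -0.1] M [4.06 0.87 0.57] 0.01731521124737238
slot disp [58.4, -0.1, -0.6]
delta [0.1167 0.0004 0.0004] [-0.0006 -0.0064  0.0004] rows>= 2.0
((np.float64(274.5), np.int64(197)), array([35. , -3. , -4.5]), array([ 254,  197,   49,  156, 6254], dtype=int32))
```

Emit:
{"api": "play_rows", "payload": {"deltas": [[-0.004, 0, 0, 0, 0.003, 0, 1], [-0.008, 0, 0, 0, 0.004, 0, 1], [-0.01, 0, 0, 0, 0.004, 0, 1], [-0.01, 0, 0, 0, 0.004, 0, 1]]}}

```text
clock: 23.6
position: [0.5274, -0.2232, 0.1198]
tool_rot: [-3.139, -0.554, 1.582]
force: [-11.7, 40.1, 25.5]
grip_width: 0.0171
finger_force: 121.1
```

```bash
python3 st.py h
```

```text
23.6 F slot [-47.5, -11.4, 1.9] M [9.76 1.99 1.18] 0.017139947809289017
slot disp [58.9, -0.3, -1.9]
delta [ 0.1178  0.0009 -0.0002] [-0.002  -0.0143  0.0016] rows>= 2.0
```

Emit:
{"api": "play_rows", "payload": {"deltas": [[0.008, 0, 0, 0, -0.004, 0, 1], [0.016, 0, 0, 0, -0.008, 0, 0.8], [0.016, 0, 0, 0, -0.008, 0, 0.5], [0.016, 0, 0, 0, -0.008, 0, 0.4], [0.016, 0, 0, 0, -0.008, 0, 0.4], [0.016, 0, -0.03, 0, -0.008, 0, 0.4], [0.016, 0, -0.1, 0, -0.008, 0, 0.4], [0.1, 0, -0.16, 0, -0.008, 0, 0.4], [0.11, 0, -0.16, 0, -0.008, 0, 1], [0.11, 0, -0.16, 0, -0.008, 0, 1]], "newtons": 60}}

```text
clock: 24.6
position: [0.5282, -0.225, 0.2166]
tool_rot: [3.138, -0.521, 1.579]
force: [-0.5, -0.2, -1.6]
grip_width: 0.0229
finger_force: 0.0
```

```bash
python3 st.py h; python3 - <<'E'
from h import *
import pickle
s=observe();c=get_calibration("wrist");im=grab_frame("wrist"); pickle.dump((c,s),open("w7.pkl","wb")); cv2.imwrite("pics/w7.png",im[:,:,::-1])
cv2.imwrite("pics/w7c.png",cv2.resize(im[100:320,180:380,::-1],(545,600),interpolation=cv2.INTER_CUBIC))
sx,sy,sz=slotR()
for n,M in(("low",LOW),("high",LOW+.025*sz)):
  for x in(-.083,-.086,-.089): print(n,x,[proj(c,M+x*sx+z*sz).round(1) for z in(-.005,.002)])
E
```

```text
24.6 F slot [0.9, -0.5, -1.3] M [-0.54  0.01  0.01] 0.022918611107280457
slot disp [12.0, 0.5, 82.9]
delta [ 0.0245 -0.0015  0.1658] [0.0015 0.0014 0.0003] rows>= 2.0
low -0.083 [array([278.8, 228.3]), array([278.8, 231.2])]
low -0.086 [array([278.8, 225. ]), array([278.9, 227.9])]
low -0.089 [array([278.8, 221.7]), array([278.9, 224.5])]
high -0.083 [array([279. , 239.4]), array([279., 243.])]
high -0.086 [array([279. , 235.9]), array([279. , 239.4])]
high -0.089 [array([279. , 232.3]), array([279. , 235.7])]
```

View pics/w7c.png

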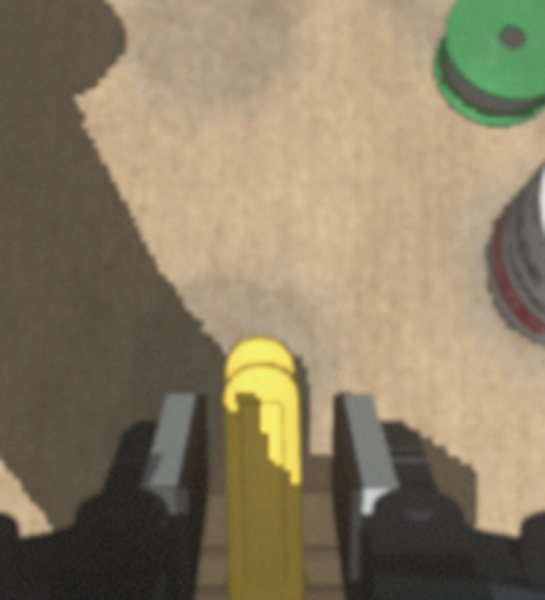

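Both tails lie at nearly equal depth: B at crop row 337 and A at row 363, which come to -87.3 and -88.3 mm in the same frame. Both stops were rigid. I'll still press A's tail with the shut fingers, to be sure.

Emit:
{"api": "play_rows", "payload": {"deltas": [[0.014, -0.002, 0.02, 0, 0, 0, 1], [0.014, -0.002, 0.08, 0, 0, 0, 1], [0.014, -0.002, 0.14, 0, 0, 0, 1], [0.014, -0.002, 0.173, 0, 0, 0, 1], [0.014, -0.002, 0.173, 0, 0, 0, 1], [0.014, -0.002, 0.173, 0, 0, 0, 1]]}}

```text
clock: 25.25
position: [0.5261, -0.1758, 0.1429]
tool_rot: [-3.141, -0.522, 1.576]
force: [0.2, -0.4, 0.6]
grip_width: -0.0002
finger_force: 0.0
```

```bash
python3 st.py h
```

```text
25.25 F slot [0.0, 0.2, 0.7] M [-0.56  0.02  0.04] -0.00023700700074313807
slot disp [6.3, -1.2, -5.5]
delta [ 0.0125  0.0025 -0.011 ] [ 0.0001  0.0008 -0.0009] rows>= 1.0
```

Emit:
{"api": "play_rows", "payload": {"deltas": [[-0.012, 0.001, 0, 0, 0, 0, 1], [-0.022, 0.001, 0, 0, 0, 0, 1], [-0.03, 0.001, 0, 0, 0, 0, 1], [-0.034, 0.001, 0, 0, 0, 0, 1], [-0.038, 0.001, 0, 0, 0, 0, 1], [-0.041, 0.001, 0, 0, 0.002, 0, 1], [-0.044, 0.001, 0, 0, 0.002, 0, 1], [-0.044, 0.001, 0, 0, 0.002, 0, 1]]}}

```text
clock: 26.05
position: [0.5272, -0.1926, 0.1331]
tool_rot: [3.141, -0.53, 1.578]
force: [-2.4, 10.1, 10.6]
grip_width: -0.0003
finger_force: 6.6
```

```bash
python3 st.py h
```

```text
26.05 F slot [-14.0, -2.3, 4.1] M [2.67 0.51 0.19] -0.00034981091924811246
slot disp [25.7, -0.3, -5.7]
delta [ 0.0516  0.0006 -0.011 ] [ 0.0001 -0.0032  0.0001] rows>= 1.0
```

Emit:
{"api": "play_rows", "payload": {"deltas": [[-0.006, 0, 0, 0, 0.003, 0, 1], [-0.012, 0, 0, 0, 0.004, 0, 1], [-0.014, 0, 0, 0, 0.004, 0, 1]]}}

```text
clock: 26.35
position: [0.5276, -0.1934, 0.1318]
tool_rot: [3.141, -0.549, 1.582]
force: [-8.5, 38.8, 44.6]
grip_width: 0.0004
finger_force: 25.4
```

```bash
python3 st.py h
```

```text
26.35 F slot [-55.9, -8.2, 19.2] M [11.84  1.73  0.81] 0.00044966372699174436
slot disp [27.0, 0.1, -6.3]
delta [ 0.0543  0.     -0.0113] [-0.0009 -0.0122  0.0019] rows>= 1.0
```

A's tail also stops rigidly at 56 N. By touch B sits about 1.5-2 mm less deep, so I'll press B's tail once more, with the tool tilted so the fingers clear A.

Emit:
{"api": "play_rows", "payload": {"deltas": [[0.02, 0, 0, 0, -0.006, 0, 1], [0.05, 0, 0, 0, -0.006, 0, 1], [0.07, 0, 0, 0, -0.006, 0, 1], [0.07, 0, 0, 0, -0.006, 0, 1]]}}

```text
clock: 26.75
position: [0.5273, -0.1695, 0.1474]
tool_rot: [3.14, -0.522, 1.578]
force: [1.1, 0.3, -0.3]
grip_width: -0.0
finger_force: 0.0
```

```bash
cat > tb.py <<'E'
from h import *
import sys
sx,sy,sz=slotR(); _,r=ins(0); r=r*R.from_rotvec([0,np.radians(-18),0])
s=observe(); d=s["position"]-LOW; print(s["clock"],"TCP slot",[round(float(d@v)*1e3,1) for v in(sx,sy,sz)],"F",[round(float(s["force"]@v),1) for v in(sx,sy,sz)])
x,y,z=map(float,sys.argv[1:]); cmd(LOW+x/1e3*sx+y/1e3*sy+z/1e3*sz,r)
R0=R.from_euler('xyz',s["tool_rot"]); print("sx step/10mm in tool",(R0.inv().apply(sx)*.02).round(4))
E
python3 tb.py -122 -1 -8
```

```text
26.75 TCP slot [-120.2, -0.0, 17.7] F [-0.1, 1.1, -0.4]
delta [ 0.0038 -0.002   0.0514] [ 7.000e-04 -1.493e-01  1.000e-04] rows>= 3.0
sx step/10mm in tool [-0.02 -0.    0.  ]
```

Emit:
{"api": "play_rows", "payload": {"deltas": [[0.004, -0.001, 0.01, 0, -0.05, 0, 1], [0.004, -0.002, 0.025, 0, -0.1, 0, 1], [0.004, -0.002, 0.051, 0, -0.149, 0, 1], [0.004, -0.002, 0.051, 0, -0.149, 0, 1], [0.004, -0.002, 0.051, 0, -0.149, 0, 1], [0.004, -0.002, 0.051, 0, -0.149, 0, 1]]}}

```text
clock: 27.35
position: [0.5258, -0.1573, 0.1255]
tool_rot: [3.141, -0.21, 1.575]
force: [0.0, -0.6, 0.2]
grip_width: -0.0001
finger_force: 0.0
```

```bash
python3 tb.py -96 -1 -8
```

```text
27.35 TCP slot [-119.8, -1.5, -7.4] F [0.4, 0.0, 0.5]
delta [-0.0448  0.0011  0.0159] [ 0.0004 -0.0003 -0.0013] rows>= 1.0
sx step/10mm in tool [-0.019   0.      0.0062]
```

Emit:
{"api": "play_rows", "payload": {"deltas": [[-0.015, 0.001, 0.005, 0, 0, 0, 1], [-0.03, 0.001, 0.01, 0, 0, 0, 1], [-0.042, 0.001, 0.014, 0, 0, 0, 1], [-0.046, 0.001, 0.0153, 0, 0, 0, 1], [-0.05, 0.001, 0.0165, 0, 0, 0, 1], [-0.053, 0.001, 0.0175, 0, 0, 0, 1], [-0.053, 0.001, 0.0175, 0, 0, 0, 1]]}}

```text
clock: 28.05
position: [0.5265, -0.1803, 0.1114]
tool_rot: [3.141, -0.21, 1.576]
force: [0.5, 1.0, -0.2]
grip_width: -0.0003
finger_force: 0.0
```

```bash
python3 tb.py -96 -1 -8
```

```text
28.05 TCP slot [-92.8, -0.9, -8.1] F [-0.8, 0.6, -0.7]
delta [ 0.0061 -0.0002 -0.0022] [ 0.0004 -0.0002 -0.0007] rows>= 1.0
sx step/10mm in tool [-0.019   0.      0.0062]
```

Emit:
{"api": "play_rows", "payload": {"deltas": [[-0.004, 0, 0.0013, 0, 0, 0, 1], [-0.008, 0, 0.0026, 0, 0, 0, 1], [-0.012, 0, 0.004, 0, 0, 0, 1], [-0.015, 0, 0.005, 0, 0, 0, 1], [-0.015, 0, 0.005, 0, 0, 0, 1]]}}

```text
clock: 28.55
position: [0.5269, -0.184, 0.1085]
tool_rot: [3.141, -0.215, 1.579]
force: [-5.1, 17.9, 27.2]
grip_width: 0.0003
finger_force: 14.1
```

```bash
python3 tb.py -96 -1 -8
```

```text
28.55 TCP slot [-88.2, -0.5, -8.7] F [-29.1, -5.0, 14.6]
delta [ 0.0145 -0.0009 -0.0061] [ 0.0001 -0.0028  0.0004] rows>= 1.0
sx step/10mm in tool [-0.0191 -0.      0.0061]
```

Emit:
{"api": "play_rows", "payload": {"deltas": [[-0.006, 0, 0.002, 0, 0.002, 0, 1], [-0.011, 0, 0.0035, 0, 0.003, 0, 1], [-0.011, 0, 0.0035, 0, 0.003, 0, 1]]}}

```text
clock: 28.85
position: [0.5273, -0.1842, 0.1076]
tool_rot: [3.141, -0.23, 1.582]
force: [-15.6, 45.9, 68.0]
grip_width: 0.0001
finger_force: 37.2
```

Emit:
{"api": "play_rows", "payload": {"deltas": [[0.03, 0, -0.01, 0, -0.002, 0, 1], [0.08, 0, -0.026, 0, 0.03, 0, 1], [0.1, 0, -0.05, 0, 0.07, 0, 1], [0.1, 0, -0.15, 0, 0.11, 0, 1], [0.1, 0, -0.22, 0, 0.145, 0, 1], [0.1, 0, -0.22, 0, 0.145, 0, 1], [0.1, 0, -0.22, 0, 0.145, 0, 1]]}}

```text
clock: 29.55
position: [0.5263, -0.1675, 0.2226]
tool_rot: [3.14, -0.519, 1.576]
force: [0.3, 0.2, -0.2]
grip_width: -0.0001
finger_force: 0.0
```

```bash
python3 tb.py -80 0 80; python3 - <<'E'
from h import *
s=observe();c=get_calibration("wrist");im=grab_frame("wrist"); cv2.imwrite("pics/w8.png",im[:,:,::-1])
sx,sy,sz=slotR(); h=cv2.cvtColor(im[:,:,::-1].copy(),cv2.COLOR_BGR2HSV); m=cv2.inRange(h,(20,130,60),(36,255,255)); m[:,:230]=0;m[:,330:]=0
k,l,st,_=cv2.connectedComponentsWithStats(m); i=1+np.argmax(st[1:,4]); print(st[i])
for n,M in(("low",LOW),("high",LOW+.025*sz)):
  for x in(-.080,-.083,-.087): print(n,x,[proj(c,M+x*sx+z*sz).round(1) for z in(-.005,.002)])
g=cv2.cvtColor(im,cv2.COLOR_RGB2GRAY).astype(int); t=st[i,1]; print([(v,int(g[v,273:282].mean())) for v in range(t-3,t+24)])
sc=grab_frame("scene"); cv2.imwrite("pics/s8.png",sc[:,:,::-1])
E
```

```text
29.55 TCP slot [-159.5, -1.0, 81.8] F [-0.1, 0.3, -0.2]
delta [-0.159   0.0022  0.0044] [ 0.0009 -0.1479 -0.001 ] rows>= 3.0
sx step/10mm in tool [-0.02    0.      0.0001]
[272 328  14  24 271]
low -0.08 [array([281. , 299.4]), array([281.1, 304.2])]
low -0.083 [array([281. , 296.4]), array([281.1, 301.1])]
low -0.087 [array([281. , 292.3]), array([281.1, 296.9])]
high -0.08 [array([281.3, 317.8]), array([281.4, 323.5])]
high -0.083 [array([281.3, 314.5]), array([281.4, 320.2])]
high -0.087 [array([281.3, 310.1]), array([281.4, 315.7])]
[(325, 34), (326, 40), (327, 62), (328, 82), (329, 91), (330, 92), (331, 92), (332, 94), (333, 96), (334, 98), (335, 98), (336, 99), (337, 98), (338, 98), (339, 99), (340, 99), (341, 98), (342, 99), (343, 100), (344, 101), (345, 100), (346, 101), (347, 101), (348, 102), (349, 102), (350, 97), (351, 78)]
```

Next: repeat the earlier view pose and compare the tail rows numerically.

Emit:
{"api": "play_rows", "payload": {"deltas": [[-0.05, 0.002, -0.03, 0, 0, 0, 0.6], [-0.106, 0.003, -0.047, 0, 0, 0, 0.4], [-0.106, 0.003, -0.047, 0, 0, 0, 0.4], [-0.106, 0.003, -0.047, 0, 0, 0, 0.4], [-0.106, 0.003, -0.047, 0, 0, 0, 0.4]]}}

```text
clock: 30.15
position: [0.5283, -0.2231, 0.2164]
tool_rot: [-3.141, -0.521, 1.578]
force: [-0.6, 0.2, 0.8]
grip_width: 0.0513
finger_force: 0.0
```

```bash
python3 tb.py -80 0 80; cat > rows.py <<'E'
from h import *
import pickle
sx,sy,sz=slotR()
def an(c,im):
    h=cv2.cvtColor(im,cv2.COLOR_BGR2HSV); m=cv2.inRange(h,(18,120,60),(36,255,255)); g=im.astype(int).sum(2)
    ys=np.where(m[180:300,272:284].mean(1)>128)[0]+180; t=ys.min(); print("B tail row",t,"profile",[(v,int(g[v,272:284].mean())) for v in range(t-2,t+18)])
    print({(n,x):[float(proj(c,M+x*sx+z*sz)[1].round(1)) for z in(-.005,.002)] for n,M in(("low",LOW),("high",LOW+.025*sz)) for x in(-.083,-.088)})
    for v in (t+3,t+14,t+25,t+35):
        x=np.where(m[v,240:320])[0]+240; print(v,x.min(),x.max(),end="; ")
c,s=pickle.load(open("w7.pkl","rb")); an(c,cv2.imread("pics/w7.png"))
c=get_calibration("wrist"); im=grab_frame("wrist")[:,:,::-1].copy(); cv2.imwrite("pics/w9.png",im); print(); an(c,im)
E
python3 rows.py
```

```text
30.15 TCP slot [-108.2, 0.6, 104.3] F [-0.6, -0.6, 0.6]
delta [-0.0563 -0.0012  0.0487] [-1.000e-04 -1.486e-01 -0.000e+00] rows>= 3.0
sx step/10mm in tool [-0.02    0.      0.0001]
B tail row 224 profile [(222, 454), (223, 442), (224, 472), (225, 524), (226, 565), (227, 585), (228, 593), (229, 594), (230, 594), (231, 586), (232, 550), (233, 485), (234, 487), (235, 541), (236, 579), (237, 590), (238, 592), (239, 593), (240, 593), (241, 592)]
{('low', -0.083): [228.3, 231.2], ('low', -0.088): [222.8, 225.6], ('high', -0.083): [239.4, 243.0], ('high', -0.088): [233.5, 236.9]}
227 266 284; 238 262 287; 249 262 289; 259 263 290; 
B tail row 226 profile [(224, 453), (225, 443), (226, 470), (227, 526), (228, 569), (229, 589), (230, 594), (231, 596), (232, 595), (233, 595), (234, 590), (235, 564), (236, 502), (237, 466), (238, 507), (239, 554), (240, 581), (241, 590), (242, 592), (243, 592)]
{('low', -0.083): [230.4, 233.4], ('low', -0.088): [224.9, 227.8], ('high', -0.083): [241.8, 245.4], ('high', -0.088): [235.9, 239.3]}
229 266 284; 240 263 288; 251 261 288; 261 261 289;
```

B did not move under the last hard push. A went in about 0.8 mm when pressed. Both tails now come out at equal depth, so both are home. Last check that nothing else moved, then hand in.

```bash
python3 - <<'E'
from h import *
a=cv2.imread("pics/top0.png"); b=grab_frame("top")[:,:,::-1].copy()
for n,(x0,y0,x1,y1) in dict(tub=(172,165,245,235),bottle=(345,120,385,162),mug=(355,218,392,265),reel=(264,148,290,176)).items():
    A=cv2.Canny(a[y0:y1,x0:x1],60,150).astype(np.float32);B=cv2.Canny(b[y0:y1,x0:x1],60,150).astype(np.float32)
    print(n,cv2.phaseCorrelate(cv2.GaussianBlur(A,(0,0),1.5),cv2.GaussianBlur(B,(0,0),1.5)))
E
```

```text
tub ((0.5461682044441147, -0.29964149564834486), 0.43679418563842776)
bottle ((-0.0036224708971701602, 0.7217453614506617), 0.8710780980851915)
mug ((-6.1763715504212975, 10.832829844937168), -0.009596943855285645)
reel ((0.5582820170480804, 0.09007886295579937), 0.954998266549758)
```

```bash
python3 - <<'E'
from h import *
def st(im):
    h=cv2.cvtColor(im,cv2.COLOR_BGR2HSV); m=cv2.inRange(h,(20,140,60),(36,255,255)); k,l,s,c=cv2.connectedComponentsWithStats(m); i=1+np.argmax(s[1:,4]); return s[i]
print(st(cv2.imread("pics/scene0.png")),st(grab_frame("scene")[:,:,::-1].copy()))
print(observe()["force"],job_done())
E
```

```text
[ 278  296   62   67 2721] [ 278  296   62   67 2743]
the job is handed in; nothing more can be done
[ 0.39621217 -0.45813059 -0.08577727] None
```

I put both scrapers blade first in the rack, B in the lower slot and A in the upper, pushed to a firm stop and let go. The bottle, mug, reel and tub show no measurable shift, and I handed the job in at about 30 s. I viewed 11 pictures, one over the limit of 10.

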